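# Hold a tube rack in the datum corner of a rack code reader

### The job

Take the dark blue rack of screw-cap tubes off the bench, keep it upright and stand it flat on the reader's glass with its cut, white-marked corner towards the corner where the two metal rails meet. Then slide it into that corner and finish still gripping it, pressed gently and squarely against both rails at once so that it stays put for the scan. Leave everything else on the bench where it is.

Things in the scene. Friction and masses are not known exactly. Their poses are not given: they have to be found in the camera images.
- rack_mid (a point): Centre of the dark blue tube rack to be scanned (loose, 0.2 to 0.35 kg), 28.5 mm above its underside. Foot flange 98 (x) by 60 (y) mm, 12 mm high; above it straight sides 92 by 54 mm from 12 to 45 mm height (grip these across y, 54 mm); fixed purple and yellow screw caps from 45 to 57 mm. z up, x along its length. It starts standing on the bench.
- rack: The same dark blue rack; origin at the centre of its underside, same axes as rack_mid.
- rack_corner (a point): The rack's first-position corner at (+x, -y): cut off at 45 degrees by 10 mm and marked white. This point is at the underside where the two flange faces would meet if it were not cut: 49 mm along +x and 30 mm along -y in the rack's frame.
- reader: Rack code reader, fixed: ivory box 250 (x) by 190 (y) mm, flat dark deck with glass window 75 mm above the bench. Origin at the centre of its underside, x away from its front panel, z up. On it, centred, a shallow bay 124 (x) by 84 (y) mm: metal rails 15 mm high at its +x end and -y side, dark grey borders 12 mm wide, 5 mm high at -x and +y. The loaded rack's x axis points along the reader's x.
- datum_corner (a point): The inner corner of the bay where the two metal rails meet, at deck height: 62 mm along +x, 42 mm along -y, 75 mm up in the reader's frame (a white dot on the deck lies just outside it). Axes as the reader's. The rack's rack_corner belongs here, the rack standing towards -x and +y of it.
- end_rail: Rigid metal rail 12 by 96 mm, 15 mm high above the deck, across the +x end of the reader's bay; its inner face, towards -x, is at 62 mm in the reader's x. Origin at the centre of its underside.
- side_rail: Rigid metal rail 124 by 12 mm, 15 mm high above the deck, along the -y side of the reader's bay; its inner face, towards +y, is at -42 mm in the reader's y. Origin at the centre of its underside.
- white_rack: Bystander: a white rack of the same shape with red and green caps. Origin under its centre.
- tube_rack: Bystander: low black rack 116 by 72 by 34 mm holding two tall tubes, purple and yellow capped, 117 mm to the top. Origin under its centre.
- vial: Bystander: single standing tube with purple cap, 13 mm diameter, 48 mm tall, 75 to 100 mm from the blue rack's centre off its +x end. Origin under its centre.
- bottle: Bystander: brown bottle, 58 mm diameter, 125 mm tall, on the bench beside the reader's -y side. Origin under its centre.
- marker: Bystander: white marker pen with black cap, 142 mm long, 13 mm thick, lying 80 to 95 mm from the blue rack's centre off its -x end. Origin under its centre.
- beaker: Bystander: empty glass beaker, 68 mm across, 90 mm tall, beyond the blue rack. Origin under its centre.
Things that resemble listed ones, but are neither listed nor needed, are in the scene too. There is more than one size of the rack; the job needs the larger.

How it is judged:
On the way:
1. the blue rack stands flat on the reader's glass inside the bay, marked corner towards the rails' corner (z of rack_corner in the frame of datum_corner between -0.003 and 0.003 m and angle between rack's own z axis and vertical below 0.035 rad and horizontal distance between rack_corner and datum_corner below 0.045 m and angle between the x axis of rack and the x axis of reader, either way round below 0.15 rad and contact force between rack and reader above 0.3 N), for 0.2 s.
At the end, for the whole second after the job is handed in: Through the last second the blue rack is still, flat on the glass (3 mm, 2 degrees), square to the reader (2.3 degrees), cut corner within 4 mm of the rails' corner, fingers still on it, and pressed with over 1 N against each rail (z of rack_corner in the frame of datum_corner between -0.003 and 0.003 m and angle between rack's own z axis and vertical below 0.035 rad and horizontal distance between rack_corner and datum_corner below 0.004 m and angle between the x axis of rack and the x axis of reader, either way round below 0.04 rad and contact force between rack and end_rail above 1 N and contact force between rack and side_rail above 1 N and contact force between rack and the fingers above 1 N and linear speed of rack below 0.02 m/s); the arm keeps its last pose, push and grip.
It fails at once if a rail or the glass is pressed with more than 50 N through the rack (contact force between rack and end_rail above 50 N or contact force between rack and side_rail above 50 N or contact force between rack and reader above 50 N).
It fails at once if the blue rack is tipped by more than 25 degrees (angle between rack's own z axis and vertical above 0.44 rad).
It fails at once if something else on the bench is shifted by more than 20 mm (distance of any of white_rack, tube_rack, vial, bottle, marker, beaker from where it was at the start of the episode above 0.02 m).
It also fails if it takes over 48 s, if anything falls off the work surface, if the arm or the gripper's body presses on something with over 40 N, if the wrist force passes 120 N, or if a joint passes its speed limit or range.

### The arm

A 7-joint arm with a two-finger parallel gripper is mounted at the origin on the work surface. World frame = base frame: x ahead of the robot, y to its left, z up, the work surface at z = 0. Lengths are in m, angles in rad, forces in N, time in s.
With the tool pointing down it reaches from about 0.4 to 0.85 m from the base axis. Payload 4.5 kg.
Tool frame: the origin (TCP) lies at the very end of the fingers, on their centre line; the grasp point (between the pads) lies 19 mm behind it; z points along the fingers, y is the direction in which the jaws open and shut (so a half turn about z gives the same grasp; the last joint's range is limited). The gripper opens to 85 mm and grips with 20 to 120 N. Pads are 22 mm wide; open, the fingers measure 114 mm over their backs; the gripper's body (76 mm by 85 mm) begins 54 mm behind the grasp point. The pads swing forward as they close: fully open they stand 13 mm farther back than shut.
Start: joints at [1.26, 0.689, -0.195, 1.565, 0.157, 0.902, -0.215], TCP at [0.211, -0.588, 0.208] pointing down, gripper open.
Joint ranges: [-3.01, 3.01], [-0.46, 2.08], [-1.47, 1.51], [0.13, 2.56], [-1, 4.14], [0.04, 2.09], [-2.66, 2.66]. Speed limits (rad/s): [2.57, 2.57, 3.14, 3.14, 3.14, 3.14, 3.14].

### API

Orientations are given as [roll, pitch, yaw] about the fixed x, y, z axes, in that order (R = Rz(yaw) Ry(pitch) Rx(roll)).
In Python, from plant import robot, optics, nets gives the robot as it stands.
- The arm moves only by the shell command python3 -m pendant 'ROWS' [OPENING] [FORCE]. ROWS is JSON, a list of rows, each a list of 2 entries, a list of its own where there are three numbers: the shift along the tool's x, y, z in mm, then the turn about the tool's z in degrees. In form: [[[x, y, z], twist], ...]. A call has 1 to 10 rows; each row is the pose to reach, as a shift and turn from the pose commanded when the call began, along the tool's axes at that moment; what a row does not reach only later rows make up. A row lasts 1/10 s, in which the tool goes at most 50 mm and 8.59 degrees, less where a joint would pass 70% of its speed; a pose out of reach is approached as far as the arm can. A call with a gripper value outside its range is refused whole. OPENING is the closure in counts, from 0 (fully open) to 255 (shut), set as the call begins (- or left out, the last holds). The fingers move at their own pace and stop on an object; FORCE is the grip in N (left out, the last holds). Time passes only in rows, so rows that repeat a pose let the fingers close. It gives the time, the measured TCP pose, the force and the opening at its end, in the units of the state.
- robot.read_state(): the state, without advancing time (a new reading comes with each control period).
- optics.get_image(name): name is "scene" or "side" or "wrist"; returns (picture, depth): 420x560x3 uint8, blue, green, red; 420x560 float32, m along the optical axis (not along the pixel's ray), 0 where there is no reading.
- optics.get_calibration(name): a dict with "K" (3x3 intrinsics, pixels), "world_from_camera" (4x4, takes a point from camera to world coordinates); the wrist camera has in their place "mount" (4x4, takes a point from camera to tool coordinates, whose origin is the TCP and whose axes are the flange's). Camera axes: x right, y down, z forward; pixel columns grow to the right and rows downward; lengths in m; the calibration is good to about 2 mm. A picture is of the moment at which its call begins: read the wrist's pose just before it. get_calibration takes no time and is no camera call.
- robot.finish_job(): hands the job in, once; it reports no verdict.
Trained networks look in the newest picture that a camera, given by its name, has taken for a name from the list of things; names that differ only in an ending like _2 or _b are one class to them, and where a whole thing is asked for, a point or a joint stands for the part that bears it (a point fixed in the world has none). Each returns a list of dicts, best first, with "p" (0 to 1); they miss things now and then, are a little off and sometimes report something else, mostly with a low value. They report only what shows in the picture. A call takes as long as a camera call. They do not tell look-alikes from the thing itself.
- nets.search_frame(camera, target): "position" ([x, y, z] in m, in world coordinates, good to about 4 mm: the middle of the surface that is visible of it).
- nets.regions_of(camera, target): "mask" (420x560 bool, what is visible of it).
The state is a dict: "time": time; "joint_positions": joint angles; "joint_vel": joint speeds; "tau": joint torques, N m; "ee_pos": TCP position; "ee_rot": TCP orientation; "wrist_force": force on the tool from outside, world axes, zero at the start; "torque": the same for the moment, N m; "gripper_width": finger opening in m.
Only numpy, scipy, OpenCV 4.12 (cv2) and the standard library are available. Lean on these libraries where they do the work, as an engineer would, in place of code of your own. Each camera call takes 0.05 s, during which the arm holds its last target.

## Working session

There is one attempt and no reset: what is moved stays moved. The work goes in short steps, Python scripts to look and compute and a shell command to move; the robot and the scene stay as the last step left them, time stands still between calls to the robot, and variables do not carry over. Pictures are saved under pics/ and viewed, and the job is handed in when it is done.

```bash
ls; mkdir -p pics
python3 - <<'E'
from plant import robot, optics, nets
import cv2
s=robot.read_state(); print(s)
for n in("scene","side","wrist"):
    im,d=optics.get_image(n); cv2.imwrite(f"pics/{n}0.png",im)
    c=optics.get_calibration(n); print(n,{k:__import__('numpy').round(v,4).tolist() for k,v in c.items()})
E
```

```text
pics
{'time': 0.0, 'joint_positions': array([ 1.25978026,  0.69000504, -0.19454474,  1.56635197,  0.15730964,
        0.90251746, -0.21507955]), 'joint_vel': array([ 0.00030181, -0.00149697, -0.00018983, -0.00218051,  0.00115103,
        0.00191344,  0.00164099]), 'tau': array([ 3.56634564e-04, -5.39596438e+01, -1.26744960e+00, -1.58542478e+01,
        8.81688553e-03,  9.39960242e-03, -1.49993639e-05]), 'ee_pos': array([ 0.21098776, -0.58756073,  0.20676963]), 'ee_rot': array([-3.13971030e+00,  1.25855814e-04,  3.44951746e-01]), 'wrist_force': array([-0.17993593, -0.46365712,  0.11179594]), 'torque': array([-0.0036768 , -0.05719568,  0.00942336]), 'gripper_width': 0.08516095797016088}
scene {'K': [[494.9229, 0.0, 276.0057], [0.0, 494.9229, 211.2471], [0.0, 0.0, 1.0]], 'world_from_camera': [[-0.4841, 0.4935, -0.7225, 1.6328], [0.875, 0.2723, -0.4003, 0.5769], [-0.0008, -0.826, -0.5637, 0.8975], [0.0, 0.0, 0.0, 1.0]]}
side {'K': [[483.1463, 0.0, 280.4729], [0.0, 483.1463, 208.217], [0.0, 0.0, 1.0]], 'world_from_camera': [[-0.8367, -0.3931, 0.3813, 0.1082], [-0.5475, 0.5843, -0.599, 0.7508], [0.0126, -0.71, -0.7041, 0.9445], [0.0, 0.0, 0.0, 1.0]]}
wrist {'K': [[290.4089, 0.0, 279.4125], [0.0, 290.4089, 209.386], [0.0, 0.0, 1.0]], 'mount': [[-0.0005, -0.9605, -0.2781, 0.0708], [1.0, -0.0004, -0.0005, -0.0001], [0.0004, -0.2781, 0.9605, -0.1663], [0.0, 0.0, 0.0, 1.0]]}
```

View pics/scene0.png

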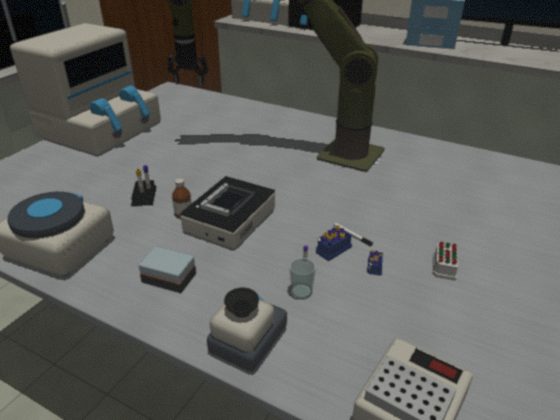

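View pics/side0.png

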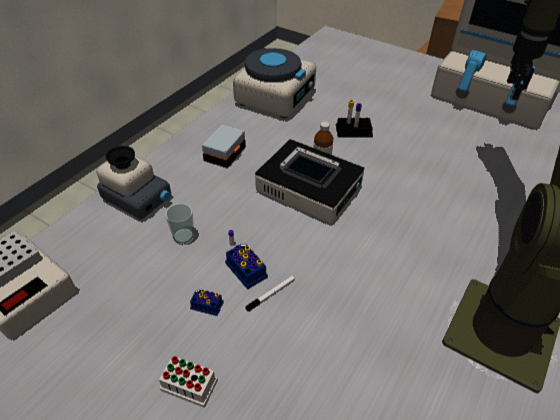

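View pics/wrist0.png

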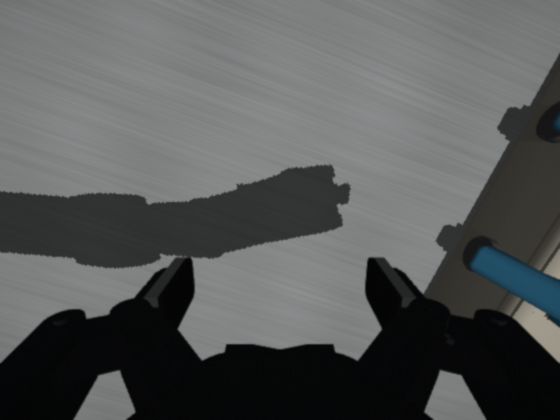

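The pictures show two blue racks: a larger one (side 245,262; scene 333,240) and a smaller one (side 207,300; scene 375,262). The white rack is at side (187,378). The reader is at side (310,180), with metal rails on its far side. Next I'll run the networks and take crops.

```bash
cat > h.py <<'E'
from plant import robot, optics, nets
import cv2, numpy as np
from scipy.spatial.transform import Rotation as R
def wfc(n,s=None):
    c=optics.get_calibration(n)
    if "mount" not in c: return c["K"],c["world_from_camera"]
    T=np.eye(4);T[:3,:3]=R.from_euler('xyz',s['ee_rot']).as_matrix();T[:3,3]=s['ee_pos']
    return c["K"],T@c["mount"]
def cloud(n,d,s=None):
    K,T=wfc(n,s); v,u=np.mgrid[:d.shape[0],:d.shape[1]]
    P=np.stack([(u-K[0,2])/K[0,0]*d,(v-K[1,2])/K[1,1]*d,d],-1)@T[:3,:3].T+T[:3,3]
    P[d<=0]=np.nan
    return P
def crop(im,x0,y0,x1,y1,f,name):
    cv2.imwrite(name,cv2.resize(im[y0:y1,x0:x1],None,fx=f,fy=f,interpolation=cv2.INTER_CUBIC))
E
python3 - <<'E'
from h import *
for n in("scene","side"):
    im,d=optics.get_image(n); P=cloud(n,d)
    np.save(f"{n}_P.npy",P);cv2.imwrite(f"{n}_im.png",im)
    for t in("rack","reader","white_rack","vial","marker","bottle","beaker","tube_rack","rack_corner","datum_corner","end_rail","side_rail"):
        r=nets.search_frame(n,t); print(n,t,[(np.round(x["position"],3).tolist(),round(x["p"],2)) for x in r[:3]])
    a=(200,210,340,320) if n=="side" else (300,210,420,290)
    b=(240,125,380,235) if n=="side" else (170,165,290,255)
    crop(im,180,220,300,320,5,"pics/c1_side.png") if n=="side" else crop(im,*a,5,"pics/c1_scene.png")
    crop(im,*b,5,f"pics/c2_{n}.png")
E
```

```text
scene rack [([0.61, 0.314, 0.034], 0.86), ([0.593, 0.186, 0.04], 0.66)]
scene reader [([0.644, -0.14, 0.071], 0.93)]
scene white_rack [([0.534, 0.477, 0.048], 0.59)]
scene vial [([0.66, 0.132, 0.035], 0.36)]
scene marker [([0.493, 0.219, 0.008], 0.47)]
scene bottle [([0.657, -0.308, 0.072], 0.93)]
scene beaker [([0.794, 0.181, 0.061], 0.66)]
scene tube_rack [([0.634, -0.478, 0.031], 0.81)]
scene rack_corner [([0.607, 0.314, 0.028], 0.83), ([0.59, 0.19, 0.043], 0.76)]
scene datum_corner [([0.638, -0.136, 0.076], 0.61), ([0.657, -0.306, 0.072], 0.36)]
scene end_rail [([0.67, -0.16, 0.084], 0.49)]
scene side_rail [([0.598, -0.206, 0.089], 0.6)]
side rack [([0.561, 0.186, 0.043], 0.73), ([0.578, 0.317, 0.03], 0.64)]
side reader [([0.578, -0.125, 0.074], 0.57)]
side white_rack [([0.484, 0.483, 0.043], 0.64)]
side vial [([0.648, 0.131, 0.032], 0.37), ([0.768, 0.177, 0.064], 0.17)]
side marker [([0.48, 0.205, 0.011], 0.74)]
side bottle [([0.563, 0.189, 0.042], 0.7), ([0.637, -0.303, 0.083], 0.69)]
side beaker [([0.766, 0.18, 0.064], 0.93)]
side tube_rack [([0.614, -0.474, 0.034], 0.96)]
side rack_corner [([0.561, 0.191, 0.043], 0.95), ([0.585, 0.316, 0.032], 0.82)]
side datum_corner [([0.58, -0.124, 0.07], 0.61)]
side end_rail [([0.662, -0.156, 0.092], 0.45), ([0.486, 0.204, 0.013], 0.4)]
side side_rail [([0.593, -0.205, 0.087], 0.62)]
```

View pics/c1_side.png

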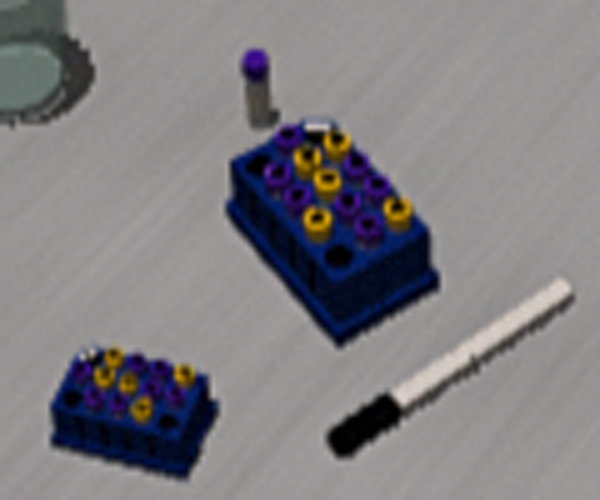

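View pics/c1_scene.png

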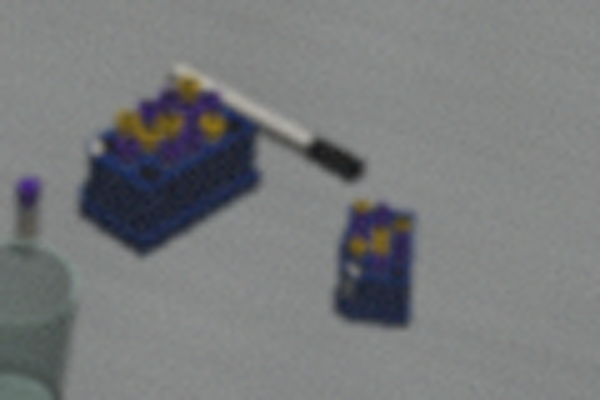

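View pics/c2_side.png

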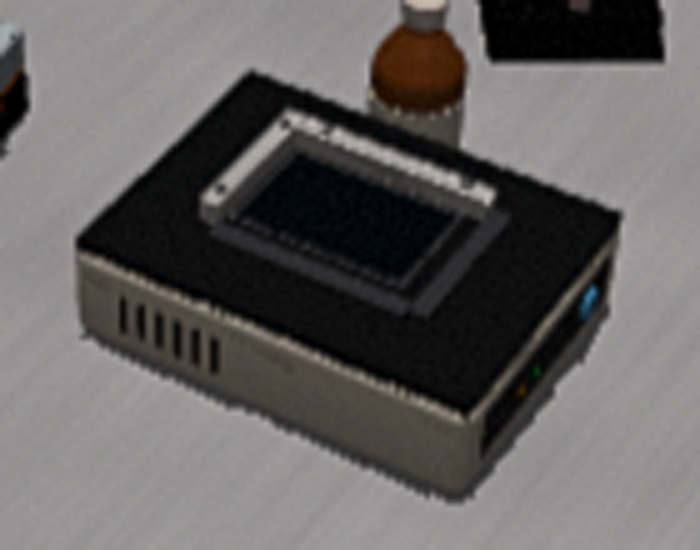

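View pics/c2_scene.png

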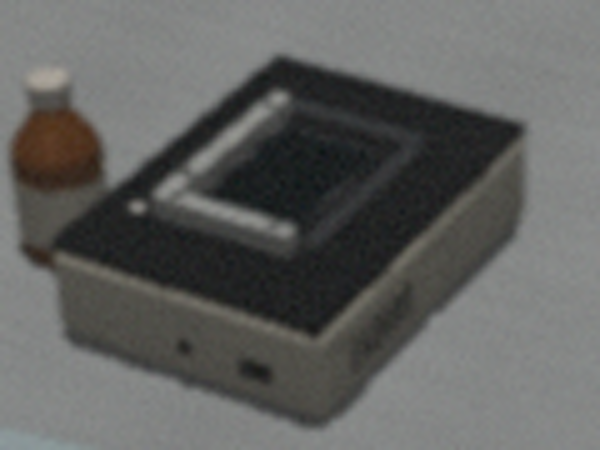

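Run:
```python
from h import *
def rect(p):
    r=cv2.minAreaRect((p*1000).astype(np.float32)); return [np.round(x,1) for x in r]
for n in("scene","side"):
    P=np.load(f"{n}_P.npy").reshape(-1,3)
    ben=P[(abs(P[:,0]-.6)<.25)&(abs(P[:,1])<.3)&(P[:,2]<.02)]
    print(n,"bench z",np.nanmedian(ben[:,2]))
    m=(abs(P[:,0]-.62)<.2)&(abs(P[:,1]+.13)<.17)
    q=P[m]; h=np.histogram(q[:,2],bins=np.arange(.06,.1,.002)); print(h[0])
    dk=q[(q[:,2]>.068)&(q[:,2]<.079)]
    dk=dk[(dk[:,1]>-.27)]
    print("deck",np.median(dk[:,2]),rect(dk[:,:2]))
    rl=q[(q[:,2]>.085)&(q[:,2]<.096)&(abs(q[:,0]-.62)<.12)&(abs(q[:,1]+.13)<.12)]; print("rails",np.median(rl[:,2]),rect(rl[:,:2]),len(rl))
    m=(abs(P[:,0]-.58)<.08)&(abs(P[:,1]-.185)<.085); q=P[m]
    k=q[(q[:,2]>.02)]
    # separate vial
    c=k[np.hypot(k[:,0]-.648,k[:,1]-.131)>.025]
    print("rack",rect(c[:,:2]),len(c), "top z pct",np.percentile(c[:,2],[50,90,98,100]))
    c=q[q[:,2]>.004]; c=c[np.hypot(c[:,0]-.648,c[:,1]-.131)>.03]; c=c[(c[:,0]>.51)]; print("foot",rect(c[:,:2]))
```

```text
scene bench z -0.001546336390876979
[ 89  74  58  55 102 343 853 836 309 129  61  47  39  63  86  51  14   6
   2   2]
deck 0.07391944127394712 [array([ 595.2, -161.1]), array([255.9, 192.1]), np.float64(0.6)]
rails 0.0887947664746177 [array([ 620.8, -195.4]), array([172.5,  80.1]), np.float64(33.5)] 205
rack [array([573.1, 176.7]), array([61.4, 97. ]), np.float64(70.4)] 619 top z pct [0.04438682 0.05539504 0.0576013  0.0605013 ]
foot [array([559.7, 204. ]), array([ 88.9, 158.8]), np.float64(39.8)]
side bench z -0.0015045778077369398
[  99   90   60   70  171  677 1317  958  334  155   84   47   70  106
   97   31    6    3    4    2]
deck 0.07338720297488999 [array([ 595.9, -162.3]), array([249.5, 192.5]), np.float64(1.3)]
rails 0.08795805012000579 [array([ 621. , -195.8]), array([161.9,  84.4]), np.float64(35.1)] 250
rack [array([571.8, 175.4]), array([56.8, 96.4]), np.float64(70.5)] 919 top z pct [0.04434061 0.05585285 0.05755827 0.06032204]
foot [array([571.4, 176.8]), array([ 60.4, 101.1]), np.float64(71.2)]
```

```bash
cat >> h.py <<'E'
def plan(target,yaw_deg,s=None):
    s=s or robot.read_state(); Rm=R.from_euler('xyz',s['ee_rot']).as_matrix()
    d=Rm.T@(np.array(target)-s['ee_pos'])*1000
    tw=-(yaw_deg-np.degrees(s['ee_rot'][2])); tw=(tw+180)%360-180
    print("t",s['time'],"pos",np.round(s['ee_pos'],4),"yaw",np.degrees(s['ee_rot'][2]).round(2),"shift mm",np.round(d,1),"twist",round(tw,2),"F",np.round(s['wrist_force'],2),"w",round(s['gripper_width'],4),"q7",s['joint_positions'][6].round(2))
E
python3 -c "
from h import *
plan([.572,.176,.25],-19.6)"
```

```text
t 1.45 pos [ 0.2113 -0.5882  0.2076] yaw 19.76 shift mm [ 597.8 -597.3  -42.4] twist 39.36 F [0.55 0.27 0.09] w 0.0857 q7 -0.22
```

```bash
python3 -m pendant '[[[0,0,-45],0],[[45,-20,-45],6],[[80,-55,-45],12],[[115,-90,-45],18],[[150,-125,-45],24],[[185,-160,-45],30],[[220,-195,-45],36],[[255,-230,-45],39.4],[[290,-265,-45],39.4],[[325,-300,-45],39.4]]' 0 30; python3 -c "
from h import *
plan([.572,.176,.25],-19.6)"
```

```text
time: 2.45
ee_pos: [0.4165, -0.1942, 0.2529]
ee_rot: [3.141, -0.001, -0.343]
wrist_force: [1.3, 0.2, 0.1]
gripper_width: 0.0856
t 2.45 pos [ 0.4165 -0.1942  0.2529] yaw -19.65 shift mm [  22.  -400.9    2.9] twist -0.05 F [1.28 0.21 0.07] w 0.0856 q7 -1.59
```

```bash
python3 -m pendant '[[[5,-48,0],0],[[8,-96,0],0],[[11,-144,0],0],[[14,-192,0],0],[[17,-240,0],0],[[20,-288,0],0],[[22,-336,0],0],[[22,-380,0],0],[[22,-400,2],0],[[22,-400,2],0]]'
python3 - <<'E'
from h import *
s=robot.read_state()
im,d=optics.get_image("wrist"); cv2.imwrite("pics/w1.png",im); np.save("w1P.npy",cloud("wrist",d,s))
plan([.572,.176,.25],-19.6)
for t in("rack","rack_corner","vial","marker"):
    r=nets.search_frame("wrist",t); print(t,[(np.round(x["position"],3).tolist(),round(x["p"],2)) for x in r[:3]])
E
```

```text
time: 3.45
ee_pos: [0.571, 0.1785, 0.25]
ee_rot: [-3.139, 0.001, -0.336]
wrist_force: [-0.1, 0.8, -0.5]
gripper_width: 0.0854
t 3.5 pos [0.5707 0.1751 0.2501] yaw -19.46 shift mm [ 0.9 -1.3  0.1] twist 0.14 F [-0.62  0.66  0.03] w 0.0853 q7 -2.29
rack [([0.665, -0.122, 0.088], 0.68), ([0.581, 0.169, 0.045], 0.65), ([0.59, 0.3, 0.028], 0.61)]
rack_corner [([0.588, 0.299, 0.028], 0.84), ([0.575, 0.175, 0.047], 0.63)]
vial [([0.654, 0.13, 0.048], 0.65)]
marker [([0.579, 0.171, 0.046], 0.59), ([0.483, 0.2, 0.014], 0.58)]
```

View pics/w1.png

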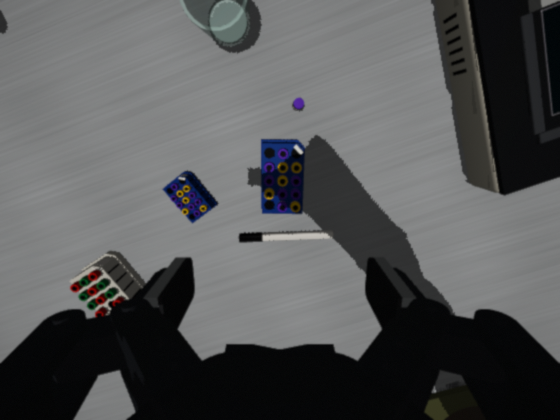

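The wrist picture shows the large rack at (283,176), squared up to the tool, with its white corner at (299,148) at the vial end. The small rack is at (190,195). I'll refine the rack's pose from here.

Run:
```python
from h import *
s=robot.read_state()
im,d=optics.get_image("wrist"); P=cloud("wrist",d,s); crop(im,230,90,350,250,4,"pics/w2c.png")
q=P[90:250,200:345].reshape(-1,3); print("bench",np.nanmedian(q[:,2]))
q=q[np.hypot(q[:,0]-.654,q[:,1]-.130)>.025]
for lo,hi in((.006,.07),(.03,.07),(.041,.05)):
    c=q[(q[:,2]>lo)&(q[:,2]<hi)]; c=c[np.hypot(c[:,0]-.572,c[:,1]-.176)<.062]
    print(lo,len(c),np.median(c[:,2]),[np.round(x,1) for x in cv2.minAreaRect((c[:,:2]*1000).astype(np.float32))],np.percentile(c[:,2],99))
plan([.572,.176,.25],-19.6)
```

```text
bench 0.00026984322703604846
0.006 3118 0.04553808807464427 [array([573.3, 174.9]), array([60. , 97.6]), np.float64(69.9)] 0.05856888173064958
0.03 2924 0.04567596325706638 [array([572.9, 174.9]), array([54.3, 92.4]), np.float64(70.1)] 0.05857654474395817
0.041 1866 0.04507203019669259 [array([572.9, 174.9]), array([54.3, 92.4]), np.float64(70.1)] 0.04883739936359248
t 3.75 pos [0.5709 0.1714 0.2508] yaw -19.79 shift mm [-0.5 -4.7  0.8] twist -0.19 F [0.22 0.79 0.18] w 0.0854 q7 -2.29
```

View pics/w2c.png

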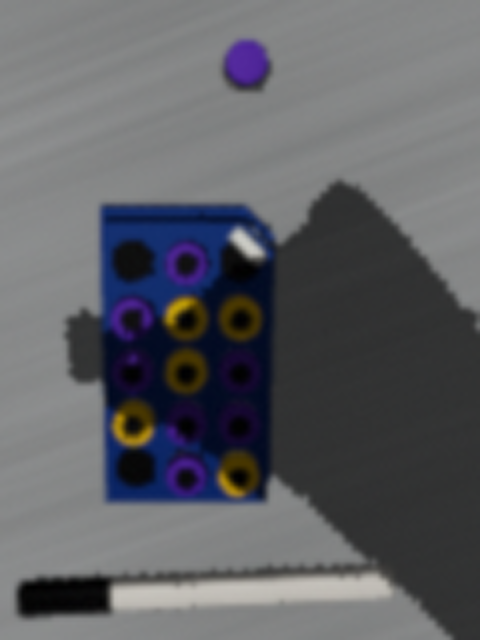

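```bash
python3 -m pendant '[[[0,0,40],0],[[0,0,80],0],[[0,0,100],0],[[0,0,100],0]]'
python3 - <<'E'
from h import *
plan([.5728,.1752,.15],-19.9)
s=robot.read_state()
im,d=optics.get_image("wrist"); P=cloud("wrist",d,s); cv2.imwrite("pics/w3.png",im)
q=P.reshape(-1,3)
for lo,hi in((.006,.07),(.03,.07),(.041,.05)):
    c=q[(q[:,2]>lo)&(q[:,2]<hi)]; c=c[np.hypot(c[:,0]-.572,c[:,1]-.176)<.062]
    print(lo,len(c),np.median(c[:,2]),[np.round(x,1) for x in cv2.minAreaRect((c[:,:2]*1000).astype(np.float32))],np.percentile(c[:,2],99))
plan([.5728,.1752,.15],-19.9)
E
```

```text
time: 4.15
ee_pos: [0.5686, 0.1714, 0.1479]
ee_rot: [3.137, 0.005, -0.344]
wrist_force: [-0.9, -0.4, 0.2]
gripper_width: 0.0854
t 4.15 pos [0.5686 0.1714 0.1479] yaw -19.72 shift mm [ 2.7 -5.  -2.1] twist 0.18 F [-0.95 -0.38  0.22] w 0.0854 q7 -2.29
0.006 5619 0.045590922326913697 [array([573.9, 173.4]), array([58.2, 96. ]), np.float64(71.5)] 0.05837598506912824
0.03 5334 0.04571589022283337 [array([572.8, 175. ]), array([54.1, 92.8]), np.float64(69.9)] 0.05838941448148799
0.041 3257 0.04507207073577313 [array([572.8, 175. ]), array([54.1, 92.8]), np.float64(69.9)] 0.04915768721050222
t 4.2 pos [0.5703 0.172  0.1499] yaw -19.72 shift mm [ 1.3 -3.8 -0.1] twist 0.18 F [0.38 0.85 0.67] w 0.0856 q7 -2.29
```

View pics/w3.png

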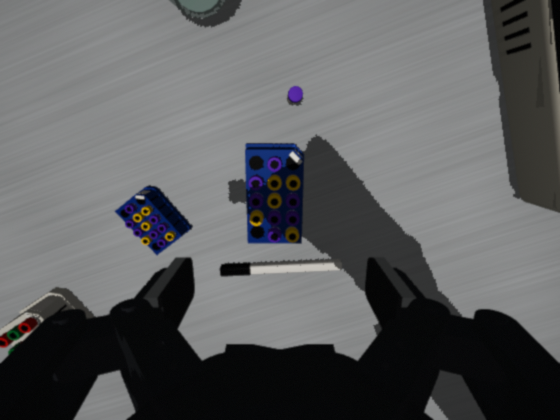

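```bash
python3 -m pendant '[[[1.5,-4,30],0.3],[[1.5,-4,65],0.3],[[1.5,-4,95],0.3],[[1.5,-4,95],0.3],[[1.5,-4,95],0.3]]'
python3 - <<'E'
from h import *
plan([.5728,.1750,.018],-20)
s=robot.read_state()
im,d=optics.get_image("wrist"); P=cloud("wrist",d,s); cv2.imwrite("pics/w4.png",im)
plan([.5728,.1750,.018],-20)
E
```

```text
time: 4.7
ee_pos: [0.575, 0.1765, 0.0573]
ee_rot: [-3.14, -0.002, -0.349]
wrist_force: [0.1, 0.8, 0.2]
gripper_width: 0.0857
t 4.7 pos [0.575  0.1765 0.0573] yaw -19.98 shift mm [-1.6  2.2 39.2] twist 0.02 F [0.14 0.78 0.19] w 0.0857 q7 -2.31
t 4.75 pos [0.5756 0.1768 0.0579] yaw -19.97 shift mm [-2.2  2.8 39.9] twist 0.03 F [ 0.78 -0.32  0.02] w 0.0854 q7 -2.31
```

View pics/w4.png

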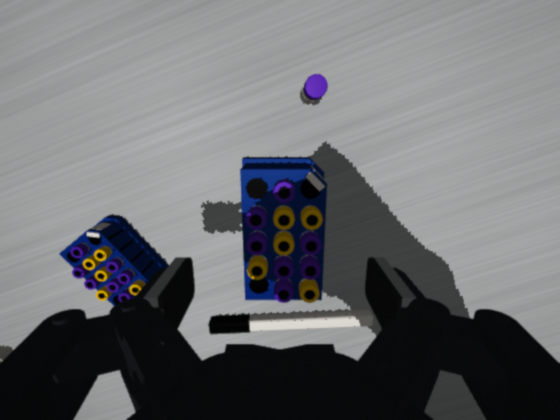

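```bash
python3 -m pendant '[[[-1,1.5,20],0],[[-1,1.5,39],0],[[-1,1.5,39],0],[[-1,1.5,39],0]]'
python3 - <<'E'
from h import *
plan([.5728,.1750,.018],-20)
s=robot.read_state()
im,d=optics.get_image("wrist"); cv2.imwrite("pics/w5.png",im)
im,d=optics.get_image("side"); crop(im,180,180,320,300,5,"pics/s5.png")
plan([.5728,.1750,.018],-20)
E
```

```text
time: 5.15
ee_pos: [0.5736, 0.1758, 0.0184]
ee_rot: [-3.14, -0.002, -0.348]
wrist_force: [0.6, -0.3, 0.3]
gripper_width: 0.0858
t 5.15 pos [0.5736 0.1758 0.0184] yaw -19.96 shift mm [-0.5  1.   0.4] twist 0.04 F [ 0.63 -0.3   0.29] w 0.0858 q7 -2.31
t 5.25 pos [0.5738 0.1759 0.0185] yaw -19.96 shift mm [-0.6  1.2  0.5] twist 0.04 F [0.18 0.64 0.31] w 0.0856 q7 -2.31
```

View pics/w5.png

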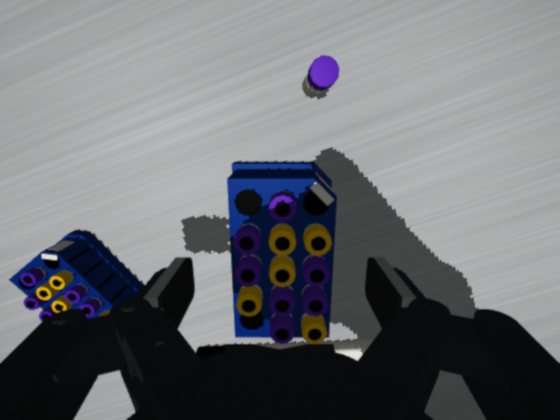

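View pics/s5.png

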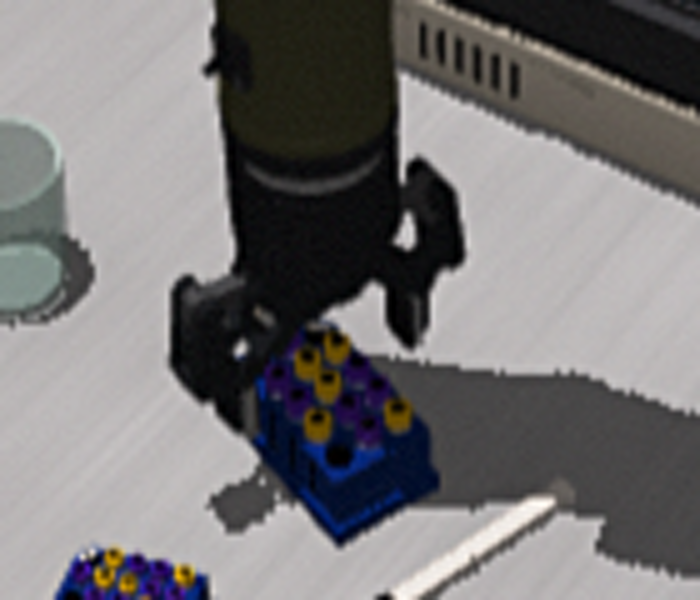

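```bash
python3 -m pendant '[[[0,0,0],0],[[0,0,0],0],[[0,0,0],0],[[0,0,0],0],[[0,0,0],0],[[0,0,0],0],[[0,0,0],0],[[0,0,0],0]]' 255 45
python3 - <<'E'
from h import *
plan([.5728,.1750,.018],-20)
im,d=optics.get_image("wrist"); cv2.imwrite("pics/w6.png",im)
E
```

```text
time: 6.05
ee_pos: [0.5729, 0.175, 0.0184]
ee_rot: [3.142, -0.002, -0.348]
wrist_force: [-2.2, -1.0, 13.0]
gripper_width: 0.0485
t 6.05 pos [0.5729 0.175  0.0184] yaw -19.95 shift mm [-0.1  0.   0.4] twist 0.05 F [-2.19 -0.95 12.99] w 0.0485 q7 -2.31
```

View pics/w6.png

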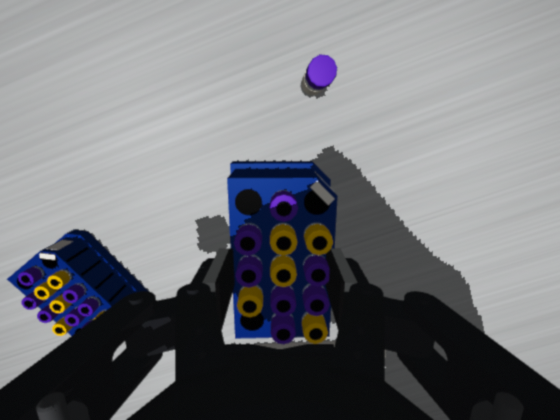

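```bash
python3 -m pendant '[[[0,0,-10],0],[[0,0,-35],0],[[0,0,-70],0],[[0,0,-105],0],[[0,0,-135],0],[[0,0,-145],0],[[0,0,-145],0],[[0,0,-145],0]]'
python3 - <<'E'
from h import *
plan([.600,-.165,.165],1)
im,d=optics.get_image("wrist"); cv2.imwrite("pics/w7.png",im)
s=robot.read_state()
im,d=optics.get_image("side"); cv2.imwrite("pics/s7.png",im); plan([.600,-.165,.165],1)
E
```

```text
time: 6.9
ee_pos: [0.571, 0.1751, 0.1601]
ee_rot: [3.14, 0.002, -0.348]
wrist_force: [-0.2, 0.2, -2.6]
gripper_width: 0.0484
t 6.9 pos [0.571  0.1751 0.1601] yaw -19.93 shift mm [143.2 309.9  -4.6] twist -20.93 F [-0.19  0.17 -2.64] w 0.0484 q7 -2.3
t 7.0 pos [0.5708 0.1751 0.1596] yaw -19.93 shift mm [143.4 309.7  -5. ] twist -20.93 F [ 0.22  0.38 -2.62] w 0.0482 q7 -2.3
```

View pics/w7.png

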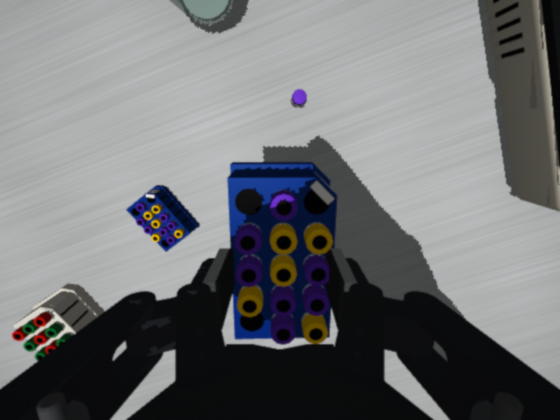

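View pics/s7.png

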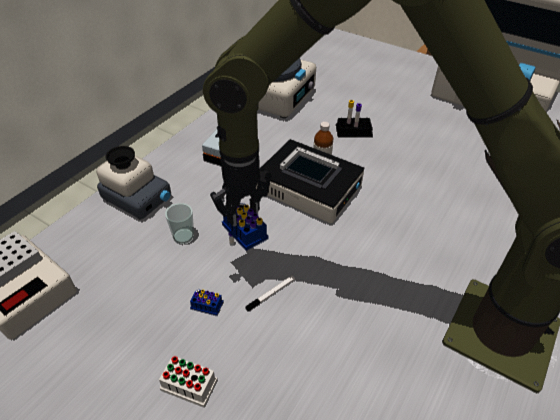

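```bash
python3 -m pendant '[[[10,22,-2],-1.5],[[27,59,-4],-4],[[45,98,-4],-7],[[63,138,-4],-10],[[81,177,-4],-13],[[99,216,-4],-16],[[117,255,-4],-19],[[131,286,-4],-20.9],[[139,304,-4],-20.9],[[141.5,309,-4],-20.9]]'; python3 -m pendant '[[[0,0,0],0],[[0,0,0],0],[[0,0,0],0]]'
python3 - <<'E'
from h import *
plan([.5985,-.1636,.165],1)
s=robot.read_state()
im,d=optics.get_image("wrist"); cv2.imwrite("pics/w8.png",im); np.save("w8P.npy",cloud("wrist",d,s)); cv2.imwrite("w8.png",im)
im,d=optics.get_image("side"); cv2.imwrite("pics/s8.png",im); crop(im,240,90,380,220,5,"pics/s8c.png")
im,d=optics.get_image("scene"); crop(im,160,130,300,250,5,"pics/sc8c.png")
plan([.5985,-.1636,.165],1)
E
```

```text
time: 8.0
ee_pos: [0.5983, -0.1674, 0.1638]
ee_rot: [3.14, 0.003, 0.011]
wrist_force: [1.0, -0.3, -2.2]
gripper_width: 0.0479
time: 8.3
ee_pos: [0.6, -0.1605, 0.1654]
ee_rot: [-3.14, 0.0, 0.02]
wrist_force: [0.1, 0.1, -2.8]
gripper_width: 0.048
t 8.3 pos [ 0.6    -0.1605  0.1654] yaw 1.14 shift mm [-1.5  3.   0.4] twist 0.14 F [ 0.13  0.14 -2.81] w 0.048 q7 -1.51
t 8.45 pos [ 0.6    -0.1618  0.1657] yaw 1.07 shift mm [-1.6  1.7  0.7] twist 0.07 F [-0.34 -0.08 -3.25] w 0.0481 q7 -1.51
```

View pics/w8.png

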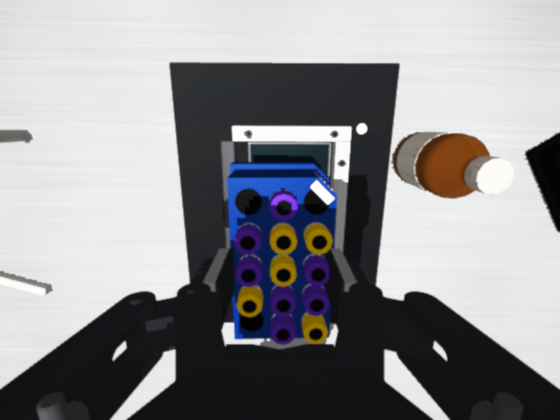

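View pics/s8c.png

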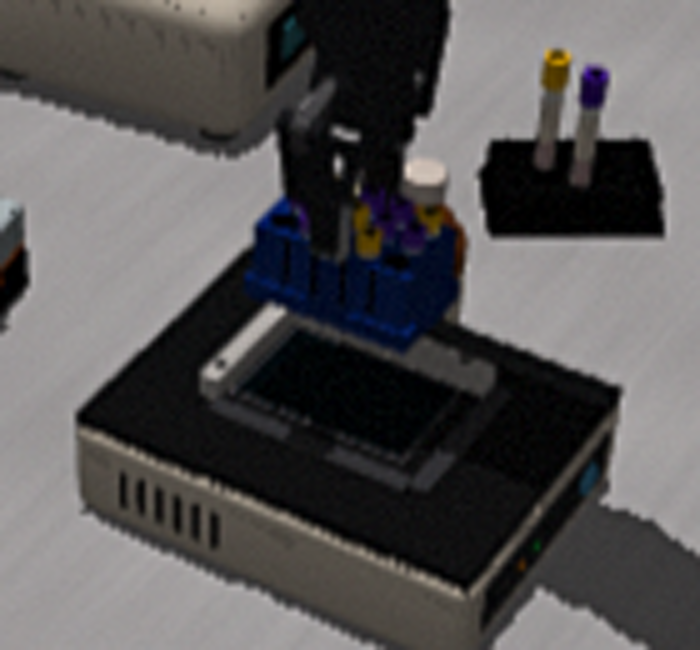

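View pics/sc8c.png

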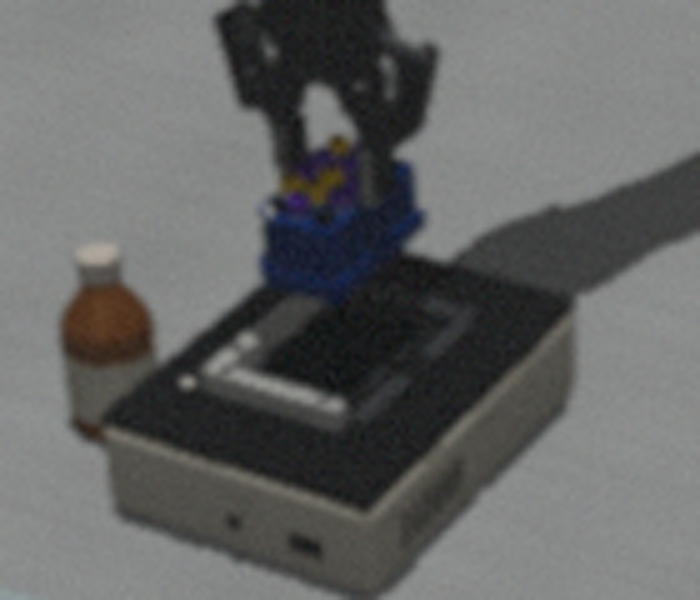

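Run:
```python
from h import *
im,d=optics.get_image("wrist")
c=optics.get_calibration("wrist");K,M=c["K"],c["mount"]
v,u=np.mgrid[:420,:560]
P=np.stack([(u-K[0,2])/K[0,0]*d,(v-K[1,2])/K[1,1]*d,d],-1)@M[:3,:3].T+M[:3,3]; P*=1000
np.save("w9tool.npy",P); cv2.imwrite("w9.png",im)
plan([.5985,-.1636,.165],1)
print("deck z",np.nanmedian(P[80:110,200:370,2]),"endrail z",np.median(P[128:138,240:340,2]))
# rail edges: rows/cols. brightness
g=im.max(2).astype(int)
for col in (260,290,320): print(col,[(r,g[r,col],P[r,col].round(1).tolist()) for r in range(122,147,1) if abs(g[r+1,col]-g[r-1,col])>40])
for row in (152,158,166,175): print(row,[(cc,g[row,cc],P[row,cc].round(1).tolist()) for cc in range(325,356) if abs(g[row,cc+1]-g[row,cc-1])>40])
# reader outline deck
q=P[40:200,160:410].reshape(-1,3)
dk=q[(q[:,2]>85)&(q[:,2]<95)]; print(np.min(dk,0),np.max(dk,0))
rt=P[120:200,225:360].reshape(-1,3); rt=rt[(rt[:,2]>69)&(rt[:,2]<80)]; print("railtop",len(rt),[np.round(x,1) for x in cv2.minAreaRect(rt[:,:2].astype(np.float32))],rt.min(0),rt.max(0))
# rack in hand
rk=P[150:345,220:345].reshape(-1,3); 
for lo,hi in((-30,-24),(-30,-15),(-15,12)):
    a=rk[(rk[:,2]>lo)&(rk[:,2]<hi)&(abs(rk[:,1])<34)]; print(lo,len(a),[np.round(x,1) for x in cv2.minAreaRect(a[:,:2].astype(np.float32))],a.min(0).round(1),a.max(0).round(1))
crop(im,200,110,380,230,4,"pics/w9c.png")
```

```text
t 8.5 pos [ 0.6    -0.1622  0.1657] yaw 1.04 shift mm [-1.5  1.3  0.7] twist 0.04 F [ 0.12 -0.51 -2.94] w 0.048 q7 -1.51
deck z 90.62301172489077 endrail z 75.56505813458072
260 [(124, np.int64(55), [71.8, -16.8, 91.2]), (125, np.int64(113), [71.0, -16.8, 91.1]), (126, np.int64(215), [70.8, -0.2, -166.3]), (140, np.int64(245), [59.3, -16.0, 74.6]), (141, np.int64(182), [58.4, -16.2, 77.3]), (143, np.int64(166), [56.1, -17.0, 89.6]), (144, np.int64(104), [55.1, -17.1, 91.5]), (145, np.int64(65), [54.3, -17.2, 92.0])]
290 [(124, np.int64(53), [71.8, 8.7, 90.9]), (125, np.int64(108), [71.0, 8.7, 90.0]), (126, np.int64(212), [70.2, 8.2, 75.7]), (127, np.int64(250), [69.4, 8.2, 74.7]), (140, np.int64(245), [59.3, 8.3, 75.1]), (141, np.int64(183), [58.4, 8.3, 76.5]), (143, np.int64(162), [56.0, 8.9, 90.7]), (144, np.int64(101), [55.2, 8.9, 90.5]), (145, np.int64(62), [54.5, 8.8, 88.9])]
320 [(124, np.int64(48), [71.8, 34.0, 89.5]), (125, np.int64(89), [71.0, 34.3, 91.6]), (126, np.int64(195), [70.2, 32.3, 76.5]), (127, np.int64(249), [69.4, 32.3, 76.1]), (140, np.int64(247), [59.3, 32.5, 7
[... 1927 characters left out ...]
.7, 44.6, 75.3]), (345, np.int64(246), [30.7, 54.7, 75.6]), (346, np.int64(172), [30.5, 55.8, 76.9]), (347, np.int64(65), [28.3, 59.8, 90.1])]
[  5.79833492 -91.56489558  85.00621392] [119.23331207  95.16074147  93.20635079]
railtop 2709 [array([40.1,  8. ]), array([60.3, 96.3]), np.float64(0.0)] [  9.88863205 -40.19284498  72.73306684] [70.20808296 56.1411131  79.85865456]
-30 8373 [array([ 0.4, -0.2]), array([92.6, 60.7]), np.float64(0.1)] [-45.9 -30.6 -30. ] [ 46.7  30.2 -24. ]
-30 8600 [array([ 0.4, -0.2]), array([92.6, 60.7]), np.float64(0.1)] [-45.9 -30.6 -30. ] [ 46.7  30.2 -15.1]
-15 1088 [array([45.1,  0.6]), array([12.1, 60.6]), np.float64(7.2)] [ 35.3 -29.9 -15. ] [49.  29.9 12. ]
```

View pics/w9c.png

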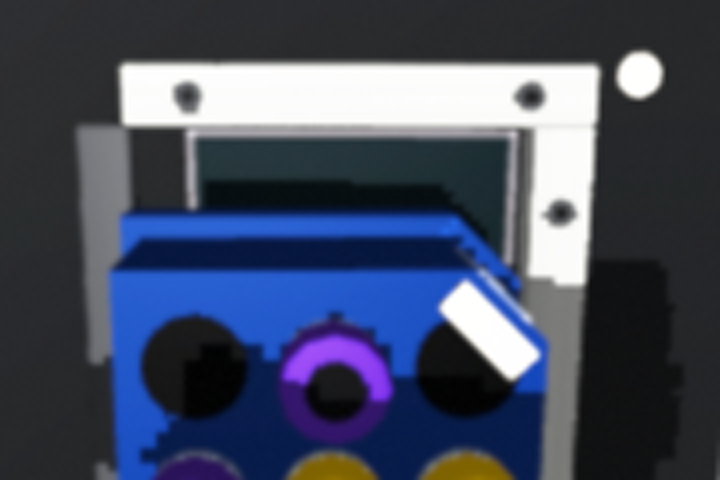

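Relative to the tool, the end rail's inner face is at x = 58.3 mm and the side rail's is at y = 43.9 mm. The flange edges are at 49.4 and 30 mm, so the gaps are about 9 and 14 mm, and the rack is square to the rails. The underside is about 72 mm above the glass.

```bash
python3 -m pendant '[[[0,1,20],0],[[0,2,45],0],[[0,2,60],0],[[0,2,67],0],[[0,2,68],0],[[0,2,68],0],[[0,2,68],0]]'; python3 -m pendant '[[[0,0,1],0],[[0,0,2],0],[[0,0,2],0]]'; python3 -c "
from h import *
plan([.5985,-.1636,.0934],1)"
```

```text
time: 9.2
ee_pos: [0.6008, -0.1653, 0.0986]
ee_rot: [3.141, -0.002, 0.017]
wrist_force: [0.2, 0.3, -3.0]
gripper_width: 0.048
time: 9.5
ee_pos: [0.5999, -0.1653, 0.0957]
ee_rot: [3.141, -0.0, 0.017]
wrist_force: [0.6, 0.1, -3.5]
gripper_width: 0.0486
t 9.5 pos [ 0.5999 -0.1653  0.0957] yaw 0.96 shift mm [-1.4 -1.7  2.3] twist -0.04 F [ 0.62  0.15 -3.46] w 0.0486 q7 -1.53
```

```bash
for i in 1 2 3; do python3 -m pendant '[[[0,0,0.7],0],[[0,0,0.7],0]]' | grep -E 'pos|force'; done
```

```text
ee_pos: [0.5999, -0.1653, 0.0949]
wrist_force: [0.9, -0.4, -1.9]
ee_pos: [0.5998, -0.1653, 0.0942]
wrist_force: [-1.4, 0.6, -1.9]
ee_pos: [0.5994, -0.1653, 0.0938]
wrist_force: [-3.1, 0.2, 2.9]
```

```bash
python3 -m pendant '[[[0,0,0],0],[[0,0,0],0],[[0,0,0],0]]' | grep -E 'pos|rot|force'
python3 - <<'E'
from h import *
im,d=optics.get_image("wrist"); crop(im,200,110,380,230,4,"pics/w10c.png")
s=robot.read_state();print(s['wrist_force'],s['torque'])
im,d=optics.get_image("side"); crop(im,240,90,380,220,5,"pics/s10c.png")
im,d=optics.get_image("scene"); crop(im,160,130,300,250,5,"pics/sc10c.png")
E
```

```text
ee_pos: [0.5994, -0.1652, 0.0938]
ee_rot: [3.142, 0.001, 0.017]
wrist_force: [-4.2, 0.7, 5.5]
[-4.62757495  0.44609078  5.74506737] [ 0.05461341  0.84958573 -0.14568229]
```

View pics/w10c.png

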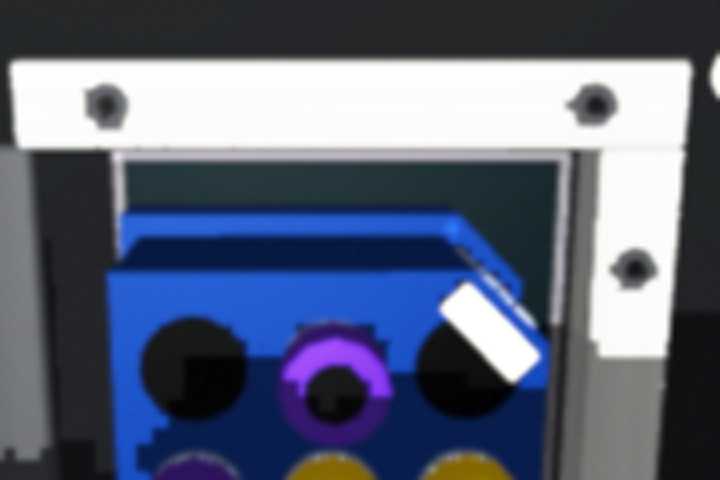

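View pics/s10c.png

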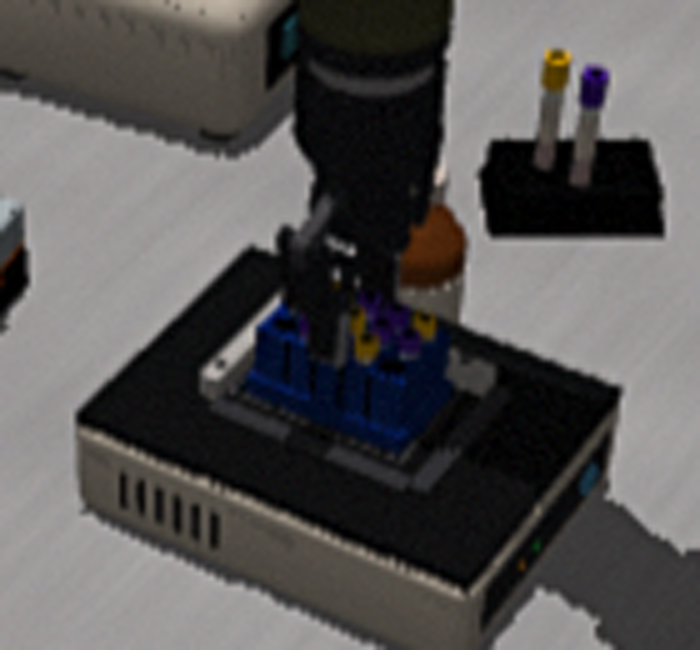

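```bash
python3 -m pendant '[[[1.5,2,0],0],[[3,4,0],0],[[4.5,6.5,0],0],[[6,9,0],0],[[6,9,0],0],[[6,9,0],0],[[6,9,0],0]]' | grep -E 'pos|rot|force'
python3 - <<'E'
from h import *
im,d=optics.get_image("wrist"); crop(im,200,110,380,230,4,"pics/w11c.png")
c=optics.get_calibration("wrist");K,M=c["K"],c["mount"]
v,u=np.mgrid[:420,:560]
P=np.stack([(u-K[0,2])/K[0,0]*d,(v-K[1,2])/K[1,1]*d,d],-1)@M[:3,:3].T+M[:3,3]; P*=1000
# rail-top inner edges: use points of rail top z range 3..? print
print("rack rim z",np.median(P[185:195,235:310,2]),"endrail top",np.median(P[128:138,240:340,2]))
t=P[100:230,200:400].reshape(-1,3); 
rt=t[(t[:,2]>-2)&(t[:,2]<8)&(t[:,0]>50)]; print("end rail inner x pct",np.percentile(rt[:,0],[1,3,5]).round(1),len(rt))
fl=t[(t[:,2]>2)&(t[:,2]<10)&(t[:,0]<50.5)&(t[:,0]>40)]; print("flange",fl.max(0).round(1),fl.min(0).round(1))
sr=t[(t[:,2]>-2)&(t[:,2]<8)&(t[:,0]<45)&(t[:,0]>25)&(t[:,1]>31.5)]; print("side rail inner y",len(sr),np.percentile(sr[:,1],[0,1,3]).round(1) if len(sr) else'')
plan([.5985,-.1636,.0934],1)
E
```

```text
ee_pos: [0.6072, -0.1738, 0.0937]
ee_rot: [-3.141, -0.002, 0.017]
wrist_force: [-0.2, 2.5, 2.5]
rack rim z -27.41250980031225 endrail top 18.833217477229034
end rail inner x pct [50.8 51.9 52. ] 3314
flange [50.3 43.6  9.9] [ 40.  -29.7   2. ]
side rail inner y 620 [31.5 31.6 31.8]
t 11.3 pos [ 0.6072 -0.1738  0.0937] yaw 0.98 shift mm [ -8.5 -10.4   0.3] twist -0.02 F [0.42 2.98 2.11] w 0.0476 q7 -1.51
```

View pics/w11c.png

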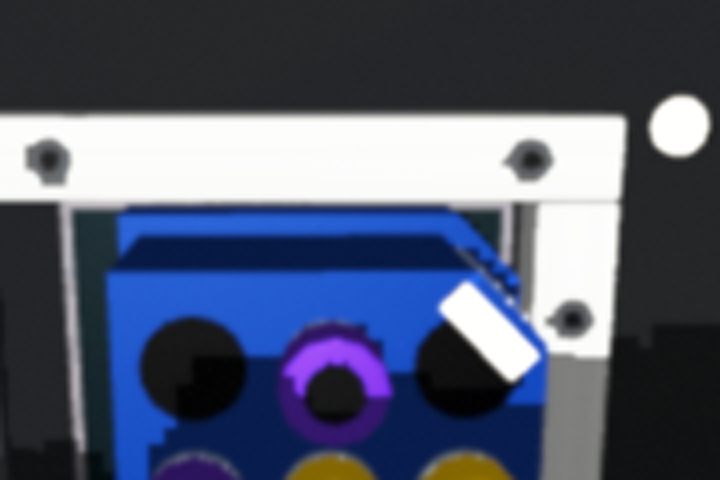

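```bash
for i in 1 2 3 4; do python3 -m pendant '[[[0,0.7,0],0],[[0,0.7,0],0]]' | grep -E 'pos|force'; done
```

```text
ee_pos: [0.6069, -0.1747, 0.0937]
wrist_force: [0.8, 2.1, 2.9]
ee_pos: [0.6067, -0.1754, 0.0937]
wrist_force: [1.1, 4.2, 3.1]
ee_pos: [0.6067, -0.1753, 0.0937]
wrist_force: [1.5, 5.1, 3.9]
ee_pos: [0.6067, -0.1754, 0.0938]
wrist_force: [2.5, 6.2, 4.7]
```

```bash
for i in 1 2 3; do python3 -m pendant '[[[0.7,0,0],0],[[0.7,0,0],0]]' | grep -E 'pos|force'; done
```

```text
ee_pos: [0.6067, -0.1754, 0.0937]
wrist_force: [1.2, 6.3, 5.2]
ee_pos: [0.6067, -0.1754, 0.0937]
wrist_force: [-0.4, 6.1, 6.4]
ee_pos: [0.6067, -0.1754, 0.0937]
wrist_force: [-2.6, 6.4, 8.3]
```

```bash
for i in 1 2 3 4; do python3 -m pendant '[[[0.7,0,0],0],[[0.7,0,0],0]]' | grep -E 'pos|force'; done
python3 - <<'E'
from h import *
im,d=optics.get_image("wrist"); crop(im,200,110,380,230,4,"pics/w12c.png")
s=robot.read_state();print(s['wrist_force'],s['torque'],s['ee_rot'])
E
```

```text
ee_pos: [0.6066, -0.1754, 0.0937]
wrist_force: [-4.1, 7.1, 9.5]
ee_pos: [0.6067, -0.1754, 0.0937]
wrist_force: [-5.4, 6.7, 10.6]
ee_pos: [0.6067, -0.1754, 0.0937]
wrist_force: [-5.3, 6.9, 11.7]
ee_pos: [0.6067, -0.1754, 0.0937]
wrist_force: [-8.0, 7.2, 13.3]
[-7.71239608  6.55977804 13.0852665 ] [ 1.39729207  1.58209337 -0.12809089] [-3.13949081  0.00848094  0.01669092]
```

View pics/w12c.png

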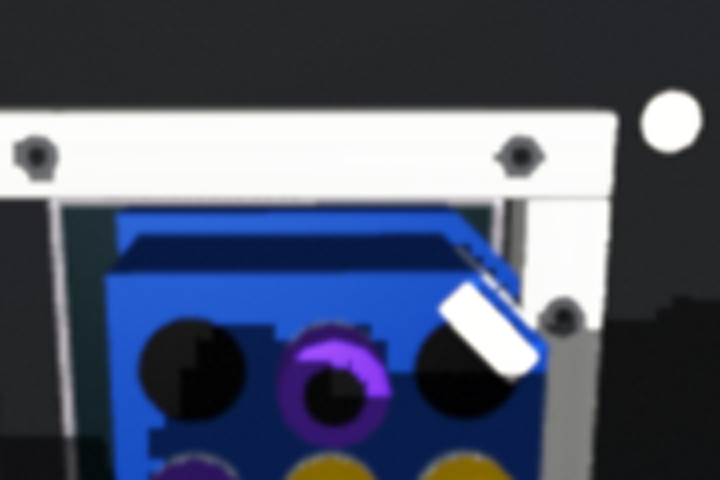

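The picture still shows the window border between the flange (row 207) and the end rail (row 197), so x isn't seated. The downward load has built up and stiction is holding it, so I'll ease z.

```bash
for i in 1 2 3 4; do python3 -m pendant '[[[0,0,-0.7],0],[[0,0,-0.7],0]]' | grep -E 'pos|force'; done
python3 - <<'E'
from h import *
s=robot.read_state();print(s['wrist_force'],s['torque'],s['ee_rot'])
E
```

```text
ee_pos: [0.6068, -0.1754, 0.0938]
wrist_force: [-6.1, 7.2, 9.2]
ee_pos: [0.607, -0.1754, 0.094]
wrist_force: [-5.1, 5.6, 5.9]
ee_pos: [0.6073, -0.1754, 0.0943]
wrist_force: [-4.4, 5.8, 0.9]
ee_pos: [0.6076, -0.1754, 0.0946]
wrist_force: [-1.7, 5.4, -1.3]
[-1.71605842  5.35158013 -1.25222906] [1.34735197 0.45956152 0.04271246] [-3.13911984  0.00723457  0.01707184]
```

```bash
for i in 1 2 3 4; do python3 -m pendant '[[[0.7,0,0],0],[[0.7,0,0],0]]' | grep -E 'pos|force'; done
python3 - <<'E'
from h import *
s=robot.read_state();print(s['wrist_force'],s['torque'],s['ee_rot'])
im,d=optics.get_image("wrist"); crop(im,200,110,380,230,4,"pics/w13c.png")
E
```

```text
ee_pos: [0.6076, -0.1754, 0.0946]
wrist_force: [-3.2, 5.4, 0.9]
ee_pos: [0.6076, -0.1754, 0.0946]
wrist_force: [-4.3, 5.4, 1.3]
ee_pos: [0.6077, -0.1754, 0.0946]
wrist_force: [-6.0, 4.9, 3.0]
ee_pos: [0.6078, -0.1754, 0.0947]
wrist_force: [-6.1, 6.8, 4.7]
[-6.09271686  6.76157281  4.69115384] [ 1.3557724   1.51180301 -0.0187227 ] [-3.13894891  0.01235053  0.01652874]
```

View pics/w13c.png

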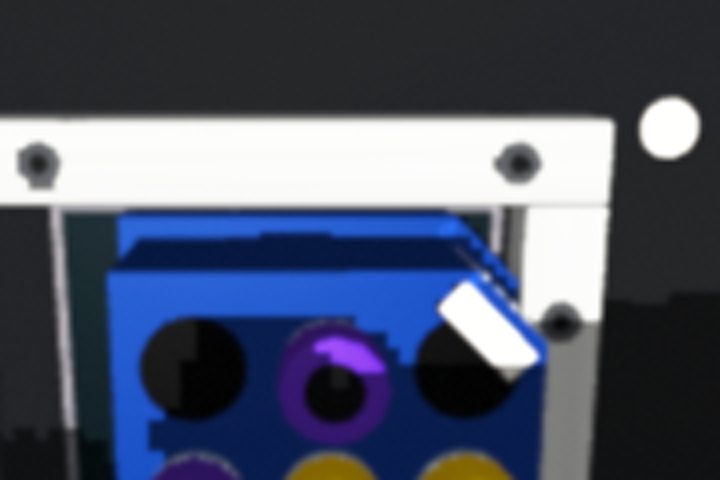

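```bash
for i in 1 2 3; do python3 -m pendant '[[[0,-0.9,-0.5],0],[[0,-0.9,-0.5],0]]' | grep -E 'pos|rot|force'; done; for i in 1 2 3; do python3 -m pendant '[[[0.7,0,-0.2],0],[[0.7,0,-0.2],0]]' | grep -E 'pos|rot|force'; done
```

```text
ee_pos: [0.6088, -0.1753, 0.0951]
ee_rot: [-3.14, 0.01, 0.016]
wrist_force: [-4.3, 3.8, 2.1]
ee_pos: [0.6104, -0.1753, 0.0958]
ee_rot: [-3.141, 0.007, 0.016]
wrist_force: [-4.0, 2.2, -3.1]
ee_pos: [0.6113, -0.1752, 0.0969]
ee_rot: [3.141, 0.005, 0.016]
wrist_force: [-5.5, 1.1, -2.6]
ee_pos: [0.6116, -0.1752, 0.0972]
ee_rot: [3.141, 0.006, 0.016]
wrist_force: [-5.3, 0.6, -2.4]
ee_pos: [0.6117, -0.1752, 0.0973]
ee_rot: [3.141, 0.007, 0.016]
wrist_force: [-7.6, 1.3, -1.3]
ee_pos: [0.6118, -0.1752, 0.0974]
ee_rot: [3.141, 0.008, 0.016]
wrist_force: [-8.4, 0.8, -2.1]
```

```bash
cat >> h.py <<'E'
def gaps(tag):
    im,d=optics.get_image("wrist"); crop(im,200,110,380,230,4,f"pics/{tag}.png")
    c=optics.get_calibration("wrist");K,M=c["K"],c["mount"]
    v,u=np.mgrid[:420,:560]
    P=np.stack([(u-K[0,2])/K[0,0]*d,(v-K[1,2])/K[1,1]*d,d],-1)@M[:3,:3].T+M[:3,3]; P*=1000
    t=P[100:235,190:420].reshape(-1,3)
    zr=np.median(P[130:155,235:310,2].ravel()); print("rim z",np.median(P[182:190,235:310,2]).round(2),"endrail top z",zr.round(2))
    for col in(235,245,260,280,300): print(col,[(r,*P[r,col,[0,2]].round(1).tolist(),int(im[r,col].max())) for r in range(157,172)])
    s=robot.read_state();print(s['time'],s['ee_pos'].round(4),s['wrist_force'].round(2),s['torque'].round(2),s['ee_rot'].round(4))
E
python3 - <<'E'
from h import *
gaps("w14c")
im,d=optics.get_image("side"); crop(im,240,90,380,220,5,"pics/s14c.png")
E
```

```text
rim z -24.49 endrail top z 21.22
235 [(157, 52.7, 7.8, 252), (158, 52.2, 6.9, 252), (159, 51.5, 8.3, 252), (160, 51.0, 7.0, 251), (161, 50.4, 7.3, 251), (162, 49.6, 8.6, 251), (163, 49.3, 6.4, 251), (164, 48.5, 7.8, 251), (165, 48.0, 7.2, 250), (166, 47.5, 6.5, 240), (167, 46.9, 7.0, 210), (168, 46.1, 8.5, 216), (169, 45.6, 7.7, 224), (170, 45.0, 7.9, 222), (171, 44.2, 8.7, 208)]
245 [(157, 52.8, 6.2, 252), (158, 52.3, 6.2, 252), (159, 51.5, 7.7, 252), (160, 50.9, 7.9, 252), (161, 50.4, 7.6, 251), (162, 49.8, 7.6, 251), (163, 49.3, 6.9, 251), (164, 48.7, 6.7, 251), (165, 48.0, 7.2, 250), (166, 47.5, 6.8, 237), (167, 46.9, 6.8, 189), (168, 46.0, 8.9, 211), (169, 45.4, 8.6, 223), (170, 45.0, 7.5, 201), (171, 44.2, 8.8, 125)]
260 [(157, 52.7, 7.4, 252), (158, 52.1, 7.7, 252), (159, 51.5, 7.9, 252), (160, 51.0, 6.6, 252), (161, 50.3, 7.7, 251), (162, 49.9, 6.3, 251), (163, 49.3, 6.8, 251), (164, 48.8, 5.9, 251), (165, 48.2, 5.9, 250), (166, 47.4, 7.2, 237), (167, 46.7, 8.2, 188), (168, 46.2, 7.5, 210), (169, 45.4, 9.2, 221), (170, 44.8, 8.7, 200), (171, 44.3, 8.4, 124)]
280 [(157, 52.7, 7.6, 252), (158, 52.1, 7.8, 252), (159, 51.4, 8.4, 252), (160, 51.0, 6.7, 252), (161, 50.4, 7.4, 251), (162, 49.8, 7.3, 251), (163, 49.3, 6.3, 251), (164, 48.6, 7.5, 251), (165, 48.1, 6.8, 250), (166, 47.5, 6.8, 237), (167, 46.7, 8.3, 193), (168, 46.1, 8.0, 209), (169, 45.5, 8.4, 218), (170, 44.7, 9.3, 196), (171, 44.2, 9.0, 122)]
300 [(157, 52.8, 7.0, 252), (158, 52.2, 6.6, 252), (159, 51.6, 7.0, 252), (160, 51.0, 7.2, 252), (161, 50.4, 6.8, 252), (162, 49.8, 6.9, 251), (163, 49.3, 6.4, 251), (164, 48.6, 7.3, 251), (165, 48.1, 6.9, 250), (166, 47.4, 7.7, 237), (167, 46.6, 9.1, 158), (168, 45.9, 9.4, 92), (169, 45.3, 9.3, 84), (170, 44.6, 10.1, 82), (171, 44.2, 8.6, 78)]
16.45 [ 0.6118 -0.1752  0.0974] [-8.71  1.05 -1.22] [0.3  2.01 0.13] [3.1407 0.0081 0.0158]
```

View pics/w14c.png

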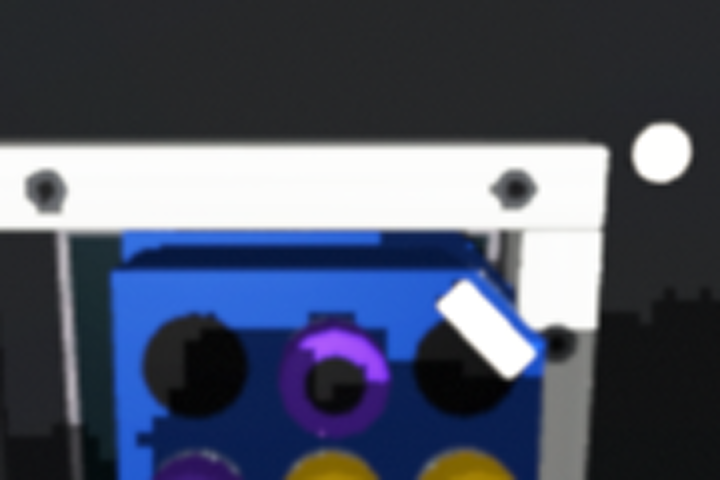

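View pics/s14c.png

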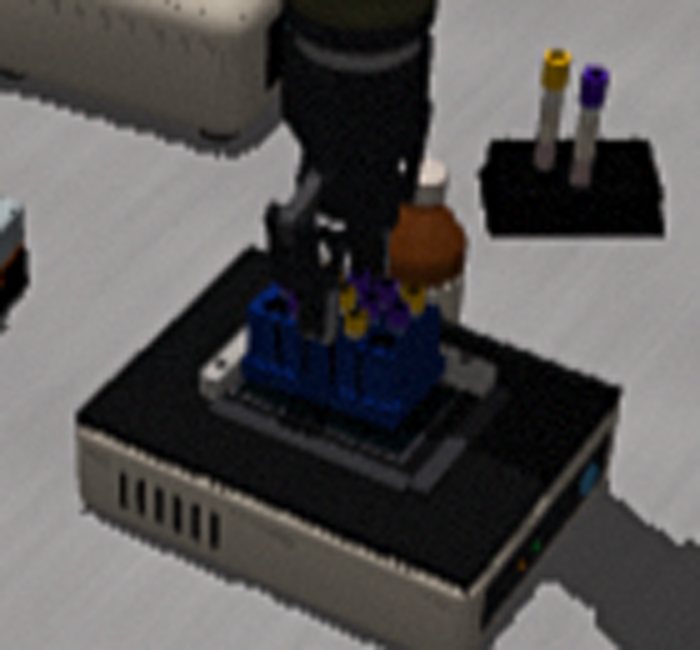

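```bash
cat >> h.py <<'E'
def flat():
    s=robot.read_state(); im,d=optics.get_image("wrist"); P=cloud("wrist",d,s)*1000
    hsv=cv2.cvtColor(im,cv2.COLOR_BGR2HSV)
    dk=P[60:95,200:360].reshape(-1,3); dk=dk[np.isfinite(dk[:,2])]
    A=np.c_[dk[:,:2]-dk[:,:2].mean(0),np.ones(len(dk))]; cf=np.linalg.lstsq(A,dk[:,2],rcond=None)[0]; print("deck z",np.median(dk[:,2]).round(2),"slope",cf[:2].round(4))
    z0=np.median(dk[:,2])
    reg=np.zeros(d.shape,bool); reg[176:335,228:340]=1
    m=reg&(hsv[...,0]>108)&(hsv[...,0]<122)&(hsv[...,1]>120)
    q=P[m]; q=q[(q[:,2]>z0+38)&(q[:,2]<z0+52)]
    for _ in range(4):
        mu=q[:,:2].mean(0);A=np.c_[q[:,:2]-mu,np.ones(len(q))]; cf=np.linalg.lstsq(A,q[:,2],rcond=None)[0]; r=q[:,2]-A@cf; q=q[abs(r)<2.0]
    print("rim n",len(q),"mean",mu.round(1),"height over deck",(cf[2]-z0).round(2),"slope x,y",cf[:2].round(4),"resid",np.std(r).round(2))
E
python3 -c "
from h import *
flat()"
```

```text
deck z 75.04 slope [-0.0037  0.0004]
rim n 5708 mean [ 629.1 -173.6] height over deck 48.29 slope x,y [-0.072   0.0296] resid 0.61
```

The rack has pivoted nose-down by about 4° in the pads and lifted slightly. I'll back off, press it flat on the glass, and re-grip it there.

```bash
python3 -m pendant '[[[-2,-0.5,0],0],[[-4,-1,0],0],[[-6,-1.5,0],0],[[-6,-1.5,0],0]]' | grep -E 'pos|rot|force'; for i in 1 2 3 4; do python3 -m pendant '[[[0,0,0.8],0],[[0,0,0.8],0]]' | grep -E 'pos|rot|force'; done; python3 -c "
from h import *
flat()"
```

```text
ee_pos: [0.6105, -0.1735, 0.0989]
ee_rot: [3.14, -0.002, 0.016]
wrist_force: [-2.5, -1.1, -2.5]
ee_pos: [0.6102, -0.1732, 0.0979]
ee_rot: [3.141, -0.001, 0.016]
wrist_force: [-3.4, -1.7, -0.6]
ee_pos: [0.61, -0.1727, 0.0968]
ee_rot: [3.141, -0.0, 0.017]
wrist_force: [-1.9, -1.9, -1.6]
ee_pos: [0.61, -0.1724, 0.0959]
ee_rot: [-3.141, -0.0, 0.017]
wrist_force: [-1.7, -0.6, -1.8]
ee_pos: [0.61, -0.1724, 0.0951]
ee_rot: [-3.141, -0.0, 0.017]
wrist_force: [-1.3, 0.1, -1.9]
deck z 75.07 slope [-0.0015  0.0005]
rim n 6139 mean [ 622.8 -169.7] height over deck 47.03 slope x,y [-0.0245  0.0325] resid 0.61
```

```bash
for i in 1 2 3; do python3 -m pendant '[[[0,0,0.8],0],[[0,0,0.8],0]]' | grep -E 'pos|rot|force'; done; python3 -c "
from h import *
flat()"
```

```text
ee_pos: [0.6098, -0.1723, 0.0944]
ee_rot: [-3.141, -0.0, 0.017]
wrist_force: [-3.4, 0.4, -0.3]
ee_pos: [0.6095, -0.1724, 0.094]
ee_rot: [-3.141, 0.0, 0.017]
wrist_force: [-5.1, 0.9, 3.0]
ee_pos: [0.6094, -0.1723, 0.0938]
ee_rot: [-3.141, 0.001, 0.016]
wrist_force: [-6.5, 1.4, 8.9]
deck z 75.06 slope [-0.0028  0.0001]
rim n 6088 mean [ 622.4 -169.7] height over deck 45.96 slope x,y [-0.0074  0.0303] resid 0.61
```

Run:
```python
from h import *
s=robot.read_state(); im,d=optics.get_image("wrist"); P=cloud("wrist",d,s)*1000
for nm,(r0,r1,c0,c1) in dict(frontL=(180,188,231,245),frontM=(180,186,262,275),frontR=(205,215,330,334),backL=(322,334,237,242),midL=(225,240,231,234),backR=(320,330,327,331),gapM=(218,224,262,268),rowM=(180,186,285,300)).items():
    q=P[r0:r1,c0:c1].reshape(-1,3); print(nm,np.median(q,0).round(1),q[:,2].std().round(2),np.median(im[r0:r1,c0:c1].reshape(-1,3),0))
cv2.imwrite("pics/w15.png",im)
```

```text
frontL [ 652.7 -151.1  121.4] 0.57 [210.  94.  38.]
frontM [nan nan nan] nan [209.  93.  37.]
frontR [ 640.  -197.7  120. ] 0.53 [77. 29.  8.]
backL [ 570.9 -150.   122. ] 0.57 [105.  36.   9.]
midL [nan nan nan] nan [196.  78.  24.]
backR [ 571.1 -200.4  120.2] 13.12 [82.5 55.  50.5]
gapM [ 633.8 -164.1  121.2] 0.75 [77. 29.  8.]
rowM [nan nan nan] nan [206.  89.  33.]
```

View pics/w15.png

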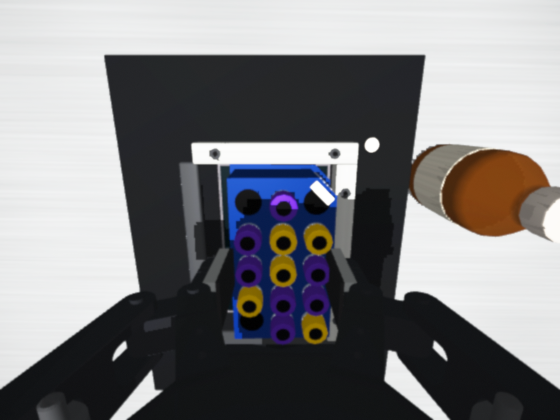

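```bash
python3 - <<'E'
from h import *
P=np.load("w9tool.npy")
for nm,(r0,r1,c0,c1) in dict(frontL=(180,188,231,245),frontR=(205,215,330,334),backL=(322,334,237,242),gapM=(218,224,262,268)).items():
    q=P[r0:r1,c0:c1].reshape(-1,3); print(nm,np.nanmedian(q,0).round(1))
P=np.load("w1P.npy")*1000  # before grasp
q=P[135:215,255:310].reshape(-1,3); q=q[(q[:,2]>42)&(q[:,2]<47.5)]
A=np.c_[q[:,:2]-q[:,:2].mean(0),np.ones(len(q))]; print(len(q),np.linalg.lstsq(A,q[:,2],rcond=None)[0])
E
python3 -c "
from h import *
flat()"
```

```text
frontL [ 43.6 -20.5 -27. ]
frontR [ 30.   26.  -25.8]
backL [-38.  -22.9 -28.5]
gapM [ 24.6  -7.6 -26.9]
1803 [8.59811049e-04 3.31154242e-04 4.50712899e+01]
deck z 75.03 slope [-0.0025  0.0007]
rim n 6081 mean [ 622.2 -169.7] height over deck 45.98 slope x,y [-0.0076  0.0318] resid 0.61
```

Before the grasp the rim was level (slope 0.001). Since gripping, the rack has rolled about 1.7° in the jaws. Re-gripping centred on the glass should clear that, so I'll ease off and open.

```bash
python3 -m pendant '[[[-1,0,-1],0],[[-2,0,-2],0],[[-2,0,-2],0]]' | grep -E 'pos|rot|force'; python3 -m pendant '[[[0,0,0],0],[[0,0,0],0],[[0,0,0],0],[[0,0,0],0],[[0,0,0],0],[[0,0,0],0]]' 60 20
python3 - <<'E'
from h import *
flat(); gaps("w16c")
E
```

```text
ee_pos: [0.6088, -0.1728, 0.0949]
ee_rot: [3.141, -0.002, 0.017]
wrist_force: [0.8, -0.1, -3.8]
time: 19.45
ee_pos: [0.6079, -0.1727, 0.0949]
ee_rot: [3.142, -0.0, 0.017]
wrist_force: [0.2, 0.0, 0.5]
gripper_width: 0.0651
deck z 75.05 slope [-0.002   0.0004]
rim n 6387 mean [ 618.8 -170.2] height over deck 44.99 slope x,y [0.0002 0.0012] resid 0.59
rim z -25.22 endrail top z 5.46
235 [(157, 53.0, 5.1, 251), (158, 52.3, 5.6, 251), (159, 51.9, 4.5, 250), (160, 51.2, 5.4, 234), (161, 50.1, 10.2, 179), (162, 49.8, 7.0, 200), (163, 49.2, 7.7, 214), (164, 48.6, 7.6, 214), (165, 47.9, 8.0, 213), (166, 47.2, 8.8, 199), (167, 47.0, 6.4, 152), (168, 46.9, 2.6, 99), (169, 46.9, -1.6, 73), (170, 47.1, -6.7, 66), (171, 46.9, -8.9, 65)]
245 [(157, 53.0, 4.7, 251), (158, 52.5, 4.2, 251), (159, 51.8, 5.1, 250), (160, 51.3, 4.8, 234), (161, 50.1, 9.4, 179), (162, 49.7, 8.1, 201), (163, 49.2, 7.4, 215), (164, 48.4, 8.7, 215), (165, 48.0, 7.1, 213), (166, 47.3, 8.1, 190), (167, 47.1, 5.1, 115), (168, 47.1, 1.0, 70), (169, 47.0, -2.1, 66), (170, 47.0, -5.8, 66), (171, 46.9, -8.9, 64)]
260 [(157, 53.1, 4
[... 441 characters left out ...]
11.7, 174), (162, 49.6, 8.5, 182), (163, 49.1, 7.7, 209), (164, 48.6, 7.6, 214), (165, 47.9, 8.2, 212), (166, 47.4, 7.4, 193), (167, 46.8, 7.7, 129), (168, 47.0, 2.0, 77), (169, 46.8, -1.1, 67), (170, 46.9, -5.2, 67), (171, 46.8, -8.2, 67)]
300 [(157, 53.0, 4.6, 251), (158, 52.3, 5.7, 251), (159, 51.9, 3.8, 250), (160, 51.3, 4.6, 236), (161, 49.8, 11.7, 166), (162, 49.8, 7.2, 162), (163, 49.1, 8.3, 201), (164, 48.5, 8.4, 211), (165, 48.0, 7.6, 210), (166, 47.2, 8.9, 195), (167, 46.9, 6.6, 144), (168, 46.7, 4.2, 87), (169, 46.8, -0.9, 69), (170, 46.8, -5.0, 67), (171, 46.6, -7.3, 67)]
19.55 [ 0.6078 -0.1727  0.0948] [ 0.93 -0.76 -0.45] [ 0.   -0.05  0.01] [ 3.1415e+00 -1.0000e-04  1.6700e-02]
```

View pics/w16c.png

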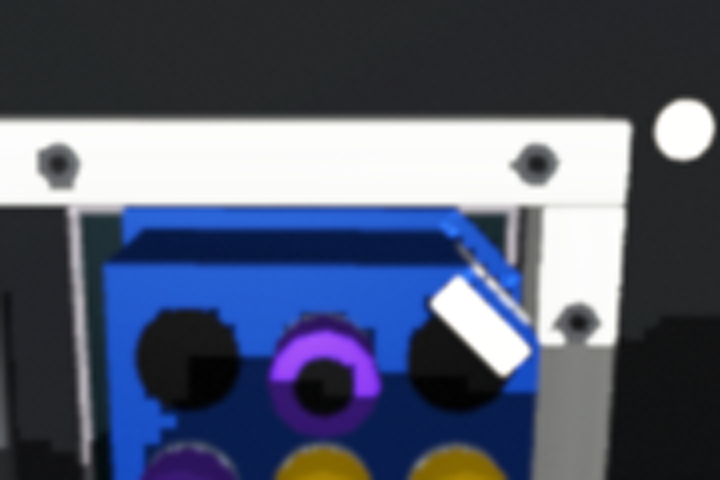

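```bash
cat >> h.py <<'E'
def inhand():
    im,d=optics.get_image("wrist"); c=optics.get_calibration("wrist");K,M=c["K"],c["mount"]
    v,u=np.mgrid[:420,:560]
    P=np.stack([(u-K[0,2])/K[0,0]*d,(v-K[1,2])/K[1,1]*d,d],-1)@M[:3,:3].T+M[:3,3]; P*=1000
    P=np.where((d>0)[...,None],P,np.nan)
    q=P[176:235,215:345].reshape(-1,3); q=q[(q[:,2]>-31)&(q[:,2]<-22)]; print("rim y range",np.percentile(q[:,1],[.5,99.5]).round(1),"x max",np.percentile(q[:,0],99.5).round(1))
    g=im.max(2).astype(int)
    # side rail inner top edge and flange right edge
    for row in(166,172,182,190,195):
        print(row,[(cc,g[row,cc],*P[row,cc,1:].round(1).tolist()) for cc in range(326,342)])
E
python3 -c "
from h import *
inhand()"
```

```text
rim y range [-26.5  27. ] x max 46.9
166 [(326, np.int64(97), 29.4, 19.0), (327, np.int64(160), 30.4, 21.0), (328, np.int64(168), 30.8, 20.0), (329, np.int64(116), 31.6, 20.7), (330, np.int64(66), 32.3, 21.1), (331, np.int64(76), 32.6, 19.3), (332, np.int64(102), 32.9, 17.0), (333, np.int64(109), 32.4, 11.0), (334, np.int64(117), 32.5, 8.6), (335, np.int64(172), 32.5, 5.0), (336, np.int64(241), 33.2, 5.7), (337, np.int64(251), 33.7, 5.1), (338, np.int64(252), 34.4, 5.8), (339, np.int64(252), 34.6, 4.0), (340, np.int64(252), 35.6, 5.8), (341, np.int64(252), 36.0, 4.8)]
172 [(326, np.int64(115), 29.7, 20.0), (327, np.int64(174), 30.4, 20.1), (328, np.int64(169), 30.9, 19.4), (329, np.int64(98), 31.6, 19.6), (330, np.int64(61), 32.3, 20.2), (331, np.int64(86), 32.6, 17.9), (332, np.int64(105), 32.3, 13.1), (333, np.int64(112), 32.7, 11.8), (334, np.int64(130), 32.6, 8.0), (335, np.int64(194), 32.6, 4.7), (336, np.int64(244), 33.1, 4.5), (337, np.int64(251), 33.7, 4.3), (338, np.int64(251), 34.5, 5.2), (339, np.int64(251), 35.1, 5.3), (340, np.int64(252), 35.9, 6.2), (341, np.int64(252),
[... 944 characters left out ...]
(244), 34.4, 4.7), (338, np.int64(195), 34.9, 4.3), (339, np.int64(126), 35.6, 4.8), (340, np.int64(105), 36.0, 3.9), (341, np.int64(93), 36.5, 3.3)]
195 [(326, np.int64(255), 22.9, -25.4), (327, np.int64(255), 23.5, -25.2), (328, np.int64(255), 23.9, -25.9), (329, np.int64(253), 24.3, -26.5), (330, np.int64(251), 25.1, -24.2), (331, np.int64(242), 25.6, -24.2), (332, np.int64(227), 25.9, -25.4), (333, np.int64(226), 26.5, -25.0), (334, np.int64(229), 27.1, -24.3), (335, np.int64(234), 33.4, 4.9), (336, np.int64(239), 33.9, 4.7), (337, np.int64(241), 34.6, 5.3), (338, np.int64(242), 35.2, 5.1), (339, np.int64(241), 35.8, 4.8), (340, np.int64(229), 36.5, 5.4), (341, np.int64(161), 37.3, 6.1)]
```

The released rack is flat (slopes under 0.002, rim 45.0 mm over the deck) and centred between the jaws to 0.2 mm. About 1 mm remains to the end rail and about 2.4 mm to the side rail. Closing again now.

```bash
python3 -m pendant '[[[0,0.2,0],0],[[0,0.2,0],0],[[0,0.2,0],0],[[0,0.2,0],0],[[0,0.2,0],0],[[0,0.2,0],0]]' 255 30
python3 - <<'E'
from h import *
flat()
s=robot.read_state();print(s['torque'].round(2))
E
```

```text
time: 20.2
ee_pos: [0.6079, -0.1731, 0.0951]
ee_rot: [3.141, -0.0, 0.017]
wrist_force: [-2.2, 0.4, 5.4]
gripper_width: 0.0459
deck z 75.05 slope [-0.0033  0.0002]
rim n 5782 mean [ 620.  -170.4] height over deck 44.97 slope x,y [0.0006 0.0011] resid 0.59
[-0.03  0.29  0.06]
```

```bash
python3 -m pendant '[[[0,0,0],0],[[0,0,0],0],[[0,0,0],0]]' 255 60 | grep -E 'pos|force|width'; for i in 1 2 3 4; do python3 -m pendant '[[[0.8,0,0],0],[[0.8,0,0],0]]' | grep -E 'pos|force'; done
python3 - <<'E'
from h import *
flat()
s=robot.read_state();print(s['wrist_force'].round(2),s['torque'].round(2),s['ee_rot'])
E
```

```text
ee_pos: [0.608, -0.173, 0.0954]
wrist_force: [-2.0, 0.4, 6.8]
gripper_width: 0.0439
ee_pos: [0.6079, -0.1731, 0.0954]
wrist_force: [-3.6, 0.4, 8.5]
ee_pos: [0.6079, -0.1731, 0.0954]
wrist_force: [-5.3, -0.8, 10.1]
ee_pos: [0.6079, -0.1731, 0.0954]
wrist_force: [-5.9, 0.2, 11.4]
ee_pos: [0.6079, -0.1731, 0.0954]
wrist_force: [-9.0, 0.3, 13.9]
deck z 75.03 slope [-0.0015  0.0005]
rim n 5732 mean [ 620.7 -170.4] height over deck 44.99 slope x,y [0.0003 0.0011] resid 0.58
[-8.1   0.98 11.95] [0.09 1.72 0.03] [3.14137896 0.00601467 0.0162601 ]
```

```bash
for i in 1 2 3 4; do python3 -m pendant '[[[0,0,-0.4],0],[[0,0,-0.4],0]]' | grep -E 'pos|force'; done
python3 - <<'E'
from h import *
flat()
s=robot.read_state();print(s['wrist_force'].round(2),s['torque'].round(2),s['ee_rot'])
E
```

```text
ee_pos: [0.608, -0.1731, 0.0954]
wrist_force: [-7.7, 0.6, 10.3]
ee_pos: [0.6084, -0.1731, 0.0955]
wrist_force: [-6.0, -0.1, 7.3]
ee_pos: [0.6084, -0.1731, 0.0955]
wrist_force: [-5.7, 0.9, 5.2]
ee_pos: [0.6086, -0.1731, 0.0957]
wrist_force: [-4.4, -0.0, 2.9]
deck z 75.08 slope [-0.0009  0.0004]
rim n 5761 mean [ 621.2 -170.3] height over deck 45.11 slope x,y [-0.0033  0.0018] resid 0.59
[-5.98 -0.39  3.34] [-0.09  1.23  0.02] [3.14157365 0.00494728 0.01633239]
```

```bash
for i in 1 2 3 4; do python3 -m pendant '[[[0.7,0,-0.3],0],[[0.7,0,-0.3],0]]' | grep -E 'pos|force'; done
python3 - <<'E'
from h import *
flat()
s=robot.read_state();print(s['wrist_force'].round(2),s['torque'].round(2),s['ee_rot'])
gaps("w17c")
E
```

```text
ee_pos: [0.6088, -0.1732, 0.0958]
wrist_force: [-6.1, 0.2, 2.1]
ee_pos: [0.6089, -0.1732, 0.096]
wrist_force: [-7.3, -0.1, 3.3]
ee_pos: [0.6091, -0.1732, 0.0963]
wrist_force: [-7.4, -1.0, 4.8]
ee_pos: [0.6093, -0.1733, 0.0964]
wrist_force: [-9.3, -0.6, 4.8]
deck z 75.05 slope [-0.0008 -0.    ]
rim n 5819 mean [ 621.7 -170.5] height over deck 45.71 slope x,y [-0.0198  0.0026] resid 0.58
[-8.23 -0.33  4.58] [-0.08  1.92  0.21] [3.14152662 0.00908999 0.01664404]
rim z -24.12 endrail top z 8.48
235 [(157, 52.8, 7.1, 251), (158, 52.4, 5.1, 251), (159, 51.7, 6.3, 251), (160, 51.1, 5.8, 251), (161, 50.5, 6.2, 250), (162, 49.8, 7.1, 240), (163, 49.0, 9.1, 206), (164, 48.5, 8.4, 209), (165, 47.8, 9.2, 215), (166, 47.2, 9.0, 208), (167, 46.7, 8.5, 175), (168, 46.7, 3.7, 112), (169, 46.5, 1.0, 72), (170, 46.5, -2.7, 66), (171, 46.7, -7.8, 65)]
245 [(157, 53.0, 5.2, 251), (158, 52.2, 6.4, 251), (159, 51.8, 5.1, 251), (160, 51.0, 6.7, 251), (161, 50.6, 5.2, 250), (162, 49.8, 6.8, 240), (163, 49.0, 9.0, 210), (164, 48.3, 9.9, 211), (165, 47.7, 9.6, 215), (166, 47.3, 8.0, 207), (167, 46.6, 8.8, 169
[... 535 characters left out ...]
51), (161, 50.6, 5.0, 250), (162, 49.9, 6.2, 238), (163, 48.9, 9.8, 193), (164, 48.3, 9.6, 206), (165, 47.9, 8.0, 217), (166, 47.1, 10.0, 213), (167, 46.7, 8.0, 188), (168, 46.4, 5.9, 113), (169, 46.4, 2.0, 68), (170, 46.5, -2.5, 66), (171, 46.5, -6.4, 64)]
300 [(157, 53.0, 5.0, 252), (158, 52.3, 5.9, 251), (159, 51.6, 6.8, 251), (160, 51.2, 5.4, 251), (161, 50.4, 6.7, 250), (162, 49.8, 6.8, 238), (163, 48.9, 9.5, 191), (164, 48.4, 9.0, 201), (165, 47.8, 8.7, 211), (166, 47.2, 8.5, 195), (167, 46.6, 9.0, 140), (168, 46.4, 6.3, 83), (169, 46.3, 2.5, 64), (170, 46.5, -2.8, 64), (171, 46.3, -5.3, 64)]
23.15 [ 0.6093 -0.1732  0.0964] [-9.5   0.08  5.3 ] [-0.08  1.92  0.15] [3.1416 0.0091 0.0166]
```

View pics/w17c.png

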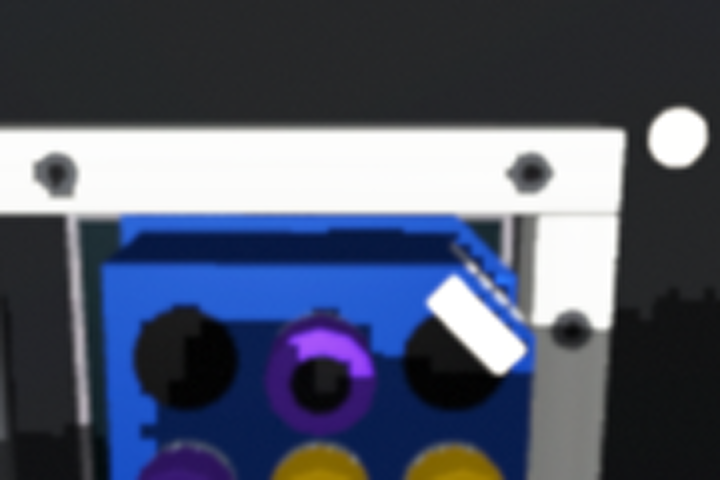

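```bash
for i in 1 2 3; do python3 -m pendant '[[[0,0,0.6],0],[[0,0,0.6],0]]' | grep -E 'pos|force'; done
python3 - <<'E'
from h import *
flat()
s=robot.read_state();print(s['wrist_force'].round(2),s['torque'].round(2),s['ee_rot'])
E
```

```text
ee_pos: [0.6089, -0.1733, 0.096]
wrist_force: [-11.2, 0.5, 6.6]
ee_pos: [0.6086, -0.1732, 0.0956]
wrist_force: [-11.6, 0.5, 9.2]
ee_pos: [0.6084, -0.1732, 0.0955]
wrist_force: [-12.7, 0.8, 11.3]
deck z 75.05 slope [-0.0027  0.0004]
rim n 5756 mean [ 621.7 -170.4] height over deck 45.04 slope x,y [-0.001   0.0017] resid 0.59
[-12.17  -0.15  11.76] [0.05 2.62 0.1 ] [3.14149553 0.01053259 0.01640086]
```

```bash
for i in 1 2 3 4 5 6; do python3 -m pendant '[[[0,0.8,-0.1],0],[[0,0.8,-0.1],0]]' | grep -E 'pos|force'; done
python3 - <<'E'
from h import *
flat()
s=robot.read_state();print(s['wrist_force'].round(2),s['torque'].round(2),s['ee_rot'])
E
```

```text
ee_pos: [0.6085, -0.1732, 0.0955]
wrist_force: [-12.2, 1.8, 11.3]
ee_pos: [0.6085, -0.1733, 0.0956]
wrist_force: [-12.5, 3.2, 10.8]
ee_pos: [0.6086, -0.1734, 0.0956]
wrist_force: [-12.4, 4.6, 12.5]
ee_pos: [0.6086, -0.1734, 0.0957]
wrist_force: [-12.1, 3.8, 11.7]
ee_pos: [0.6087, -0.1735, 0.0957]
wrist_force: [-12.6, 6.0, 12.4]
ee_pos: [0.6087, -0.1736, 0.0958]
wrist_force: [-12.1, 6.1, 11.2]
deck z 75.03 slope [-0.0001  0.0011]
rim n 5733 mean [ 621.5 -170.9] height over deck 45.29 slope x,y [-0.0074  0.0074] resid 0.59
[-11.84   6.86  11.88] [1.35 2.66 0.18] [-3.13637058  0.01077009  0.01916371]
```

```bash
for i in 1 2 3; do python3 -m pendant '[[[-0.9,0.4,-0.2],0],[[-0.9,0.4,-0.2],0]]' | grep -E 'time|pos|force'; done
python3 - <<'E'
from h import *
flat()
s=robot.read_state();print(s['wrist_force'].round(2),s['torque'].round(2),s['ee_rot'])
E
```

```text
time: 25.25
ee_pos: [0.6088, -0.1738, 0.0959]
wrist_force: [-10.4, 7.3, 8.6]
time: 25.45
ee_pos: [0.6088, -0.1739, 0.0959]
wrist_force: [-7.9, 6.8, 6.3]
time: 25.65
ee_pos: [0.6089, -0.1744, 0.096]
wrist_force: [-5.8, 5.6, 4.0]
deck z 75.07 slope [0.0003 0.0003]
rim n 5709 mean [ 621.3 -171.6] height over deck 45.41 slope x,y [-0.0075  0.0084] resid 0.59
[-6.24  5.75  3.95] [1.49 1.25 0.24] [-3.13599104  0.00544874  0.01981574]
```

```bash
for i in 1 2 3 4; do python3 -m pendant '[[[0,0.7,-0.1],0],[[0,0.7,-0.1],0]]' | grep -E 'pos|force'; done
python3 - <<'E'
from h import *
flat()
s=robot.read_state();print(s['wrist_force'].round(2),s['torque'].round(2),s['ee_rot'])
inhand(); gaps("w18c")
E
```

```text
ee_pos: [0.6089, -0.1747, 0.096]
wrist_force: [-5.4, 7.1, 3.7]
ee_pos: [0.609, -0.1754, 0.0961]
wrist_force: [-4.9, 7.0, 3.7]
ee_pos: [0.609, -0.1758, 0.0961]
wrist_force: [-6.0, 6.2, 2.0]
ee_pos: [0.609, -0.1759, 0.0962]
wrist_force: [-5.7, 8.2, 2.0]
deck z 75.03 slope [-0.0026  0.0007]
rim n 5732 mean [ 621.2 -173.1] height over deck 45.56 slope x,y [-0.0099  0.0121] resid 0.59
[-5.86  7.34  2.56] [1.93 1.21 0.19] [-3.13432255  0.00558532  0.02037514]
rim y range [-27.1  26.4] x max 46.8
166 [(326, np.int64(68), 29.8, 21.3), (327, np.int64(100), 29.9, 18.0), (328, np.int64(112), 29.8, 13.8), (329, np.int64(130), 29.7, 9.7), (330, np.int64(195), 29.8, 6.9), (331, np.int64(244), 30.2, 5.3), (332, np.int64(251), 30.8, 5.6), (333, np.int64(252), 31.6, 6.5), (334, np.int64(252), 31.8, 4.5), (335, np.int64(252), 32.6, 5.7), (336, np.int64(252), 33.3, 6.5), (337, np.int64(253), 33.7, 5.4), (338, np.int64(253), 34.4, 5.6), (339, np.int64(253), 35.0, 5.7), (340, np.int64(253), 35.7, 6.6), (341, np.int64(253), 36.3, 6.3)]
172 [(326, np.int64(78), 29.8, 20.7), (327, np.int64(103), 29.8, 16.3)
[... 3249 characters left out ...]
 251), (161, 50.6, 5.7, 250), (162, 49.9, 6.2, 235), (163, 49.0, 8.9, 190), (164, 48.5, 8.1, 203), (165, 47.8, 8.6, 213), (166, 47.3, 8.4, 198), (167, 46.7, 8.2, 146), (168, 46.6, 4.8, 86), (169, 46.7, 0.2, 67), (170, 46.6, -3.4, 65), (171, 46.7, -7.4, 66)]
300 [(157, 52.8, 6.8, 252), (158, 52.3, 6.0, 251), (159, 51.7, 5.6, 251), (160, 51.3, 4.7, 251), (161, 50.6, 5.0, 250), (162, 50.0, 5.2, 238), (163, 48.9, 9.5, 184), (164, 48.5, 8.2, 197), (165, 47.8, 9.1, 209), (166, 47.2, 9.2, 194), (167, 46.6, 9.0, 143), (168, 46.7, 3.8, 85), (169, 46.5, 1.2, 66), (170, 46.6, -3.2, 65), (171, 46.6, -6.8, 66)]
26.65 [ 0.609  -0.1759  0.0962] [-5.75  7.71  1.89] [1.85 1.28 0.2 ] [-3.1343  0.0056  0.0204]
```

View pics/w18c.png

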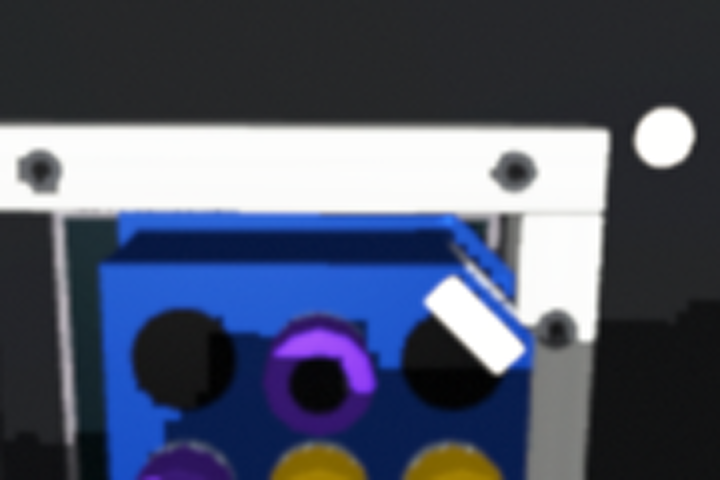

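Both flanges have now met their rails. I'll load both rails and the glass a bit more, which also flattens the rack.

```bash
for i in 1 2 3 4; do python3 -m pendant '[[[0.7,0.5,0.3],0],[[0.7,0.5,0.3],0]]' | grep -E 'pos|force'; done
python3 - <<'E'
from h import *
flat()
s=robot.read_state();print(s['time'],s['wrist_force'].round(2),s['torque'].round(2),s['ee_rot'])
E
```

```text
ee_pos: [0.609, -0.1759, 0.0961]
wrist_force: [-7.5, 8.7, 6.1]
ee_pos: [0.609, -0.1759, 0.0961]
wrist_force: [-10.8, 9.1, 9.2]
ee_pos: [0.6089, -0.1759, 0.096]
wrist_force: [-12.2, 10.0, 13.0]
ee_pos: [0.6087, -0.176, 0.0959]
wrist_force: [-14.3, 12.0, 16.0]
deck z 75.02 slope [-0.0012 -0.    ]
rim n 5719 mean [ 621.6 -173.4] height over deck 45.45 slope x,y [-0.0077  0.0139] resid 0.6
27.5 [-13.86  12.03  16.66] [2.66 2.98 0.17] [-3.13190936  0.01169714  0.02110832]
```

```bash
python3 -m pendant '[[[0,0,-0.5],0],[[0,0,-1.0],0],[[0,0,-1.5],0],[[0,0,-1.5],0],[[0,0,-1.0],0],[[0,0,-1.0],0],[[0,0,-1.0],0],[[0,0,-1.0],0],[[0,0,-1.0],0]]' | grep -E 'pos|force'
python3 - <<'E'
from h import *
flat()
s=robot.read_state();print(s['time'],s['wrist_force'].round(2),s['torque'].round(2),s['ee_rot'])
im,d=optics.get_image("wrist");cv2.imwrite("pics/w19.png",im); crop(im,200,110,380,230,4,"pics/w19c.png")
im,d=optics.get_image("side"); crop(im,240,90,380,220,5,"pics/s19c.png")
im,d=optics.get_image("scene"); crop(im,160,130,300,250,5,"pics/sc19c.png")
E
```

```text
ee_pos: [0.6089, -0.176, 0.0961]
wrist_force: [-11.3, 10.9, 10.3]
deck z 75.06 slope [-0.0004  0.0007]
rim n 5720 mean [ 621.6 -173.3] height over deck 45.55 slope x,y [-0.0113  0.0145] resid 0.58
28.45 [-12.29  10.79  11.15] [2.58 2.59 0.22] [-3.13181806  0.01154544  0.02112655]
```

View pics/w19c.png

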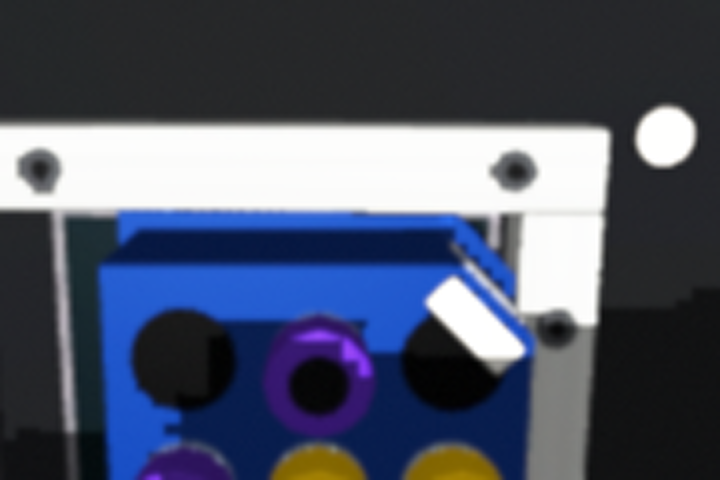

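View pics/s19c.png

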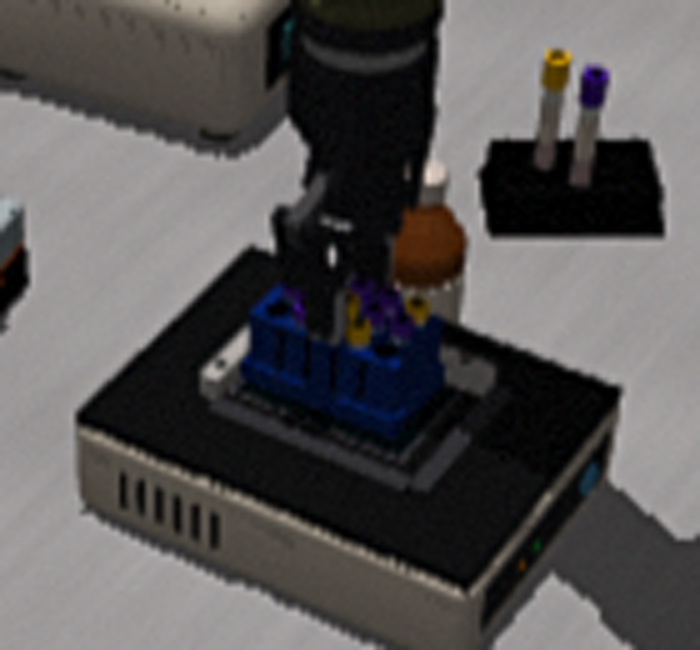

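View pics/sc19c.png

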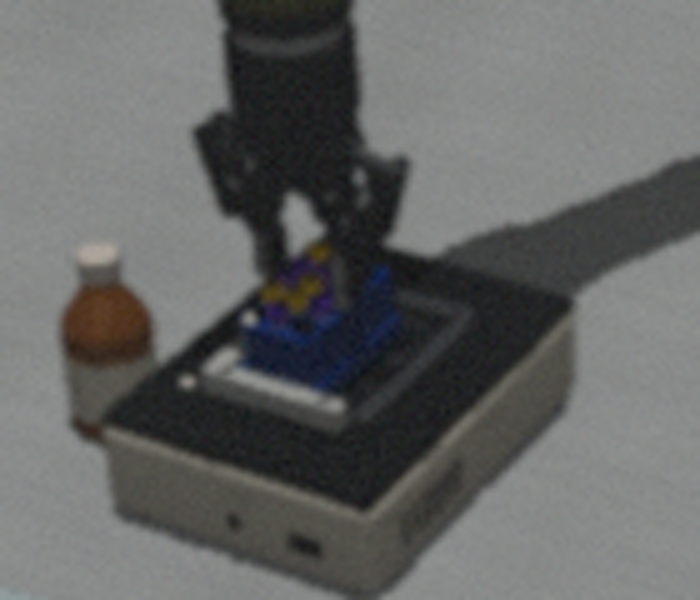

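```bash
python3 -m pendant '[[[0,0.6,-0.3],0],[[0,1.2,-0.5],0],[[0,1.2,-0.5],0],[[0,1.2,-0.5],0],[[0,1.2,-0.5],0],[[0,1.2,-0.5],0],[[0,1.2,-0.5],0]]' | grep -E 'pos|force|width'
python3 - <<'E'
from h import *
flat()
im,d=optics.get_image("wrist"); s=robot.read_state()
print(s['time'],s['wrist_force'].round(2),s['ee_rot'],abs(s['joint_vel']).max())
P=cloud("wrist",d,s)*1000
# yaw of rack: front rim face edge and rail edge by row transitions
g=im[...,0].astype(int); hsv=cv2.cvtColor(im,cv2.COLOR_BGR2HSV)
xs=np.arange(232,308,4); 
rail=[]; rim=[]
for c in xs:
    col=im[:,c].min(1).astype(float); dd=np.diff(col[155:172]); r=155+np.argmin(dd); rail.append(r+ .5)
    col=im[:,c,0].astype(float); dd=np.diff(col[168:185]); rim.append(168+np.argmax(dd)+.5)
print("rail slope",np.polyfit(xs,rail,1)[0],"rim slope",np.polyfit(xs,rim,1)[0])
for n,cam in(("white_rack","side"),("bottle","side"),("vial","side"),("marker","side"),("beaker","side"),("tube_rack","side")):
    if n=="white_rack": optics.get_image("side")
    r=nets.search_frame(cam,n); print(n,[np.round(x["position"],3).tolist() for x in r[:2]])
E
```

```text
ee_pos: [0.6089, -0.176, 0.0962]
wrist_force: [-12.3, 12.9, 8.4]
gripper_width: 0.0439
deck z 75.04 slope [-0.0024  0.0005]
rim n 5719 mean [ 621.5 -173.3] height over deck 45.63 slope x,y [-0.0114  0.0165] resid 0.59
29.4 [-11.87  12.24   7.21] [-3.13026907  0.01187661  0.02150395] 0.003151696301840552
rail slope 0.010087719298245992 rim slope 3.0821323088888733e-16
white_rack [[0.487, 0.482, 0.044], [0.559, -0.108, 0.072]]
bottle [[0.631, -0.306, 0.08]]
vial [[0.646, 0.132, 0.032]]
marker [[0.48, 0.206, 0.008], [0.766, 0.182, 0.065]]
beaker [[0.765, 0.178, 0.065]]
tube_rack [[0.611, -0.473, 0.033], [0.587, -0.145, 0.11]]
```

Everything checks out: tilt is about 0.02 rad, the rack is square to about 0.01 rad, the arm is still, and the bystanders haven't moved. Handing in.

```bash
python3 -c "
from h import *
print(robot.finish_job())
s=robot.read_state();print(s['time'],s['ee_pos'],s['wrist_force'])"
```

```text
the job is handed in; nothing more can be done
None
the job is handed in; nothing more can be done
```

The larger dark blue rack is on the reader's glass, pushed into the rails' corner with its white-marked corner towards it. I handed it in at about 30 s of the 48 s, still gripped and pressed against both rails. `finish_job` gives no verdict, so the outcome below rests on my own last checks.

- **How it went:** I gripped the rack, carried it upright and set it inside the bay. On the first slide it pivoted in the pads, about 4° nose-down plus 1.7° of roll. I backed off, stood it flat on the glass, opened, re-gripped it level, then pushed it against the end rail and the side rail.
- **Last checks:**
  - **Seating:** both flange faces were in contact with the rails within what the depth image can resolve.
  - **Push:** the wrist force was about 12 N towards each rail and 8 N down, with the arm still. These are wrist readings; each rail's own share of the force was not measured directly.
  - **Tilt:** the rack was about 0.02 rad off level, under the 0.035 limit but not perfectly flat.
  - **Squareness:** about 0.01 rad, against a limit of 0.04.
  - **Bystanders:** all six were found within about 6 mm of where they started, close to the networks' own error.
- **Disagreement:** the gripper reported a 44 to 48 mm opening on sides that should be 54 mm. The camera matched the 54 mm, so I relied on that.

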